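Clamp a piston pin in the cam fixture

TASK

Lay the loose piston pin into the two steel vees of the cam clamp and let go of it. Then push the knob of the crank round anticlockwise (seen from above), by feel and without forcing it or squeezing it in the gripper, until the cam has tipped over its corner and the roller rests in the flat of the cam, not back before it and not run past, so that the pin stays clamped once you let go. Leave everything else on the bench where it is.

Things in the scene. Friction and masses are not known exactly. Their poses are not given: they have to be found in the camera images.
- pin_center (a point): Centre of the loose piston pin: a bright steel round bar, bored like a tube, 22 mm diameter, 76 mm long, about 0.15 kg, lying level. Its own x axis runs along the pin (either end may go either way). At the start it lies in the small wooden rest, its axis 35 mm above the table.
- rest: Fixed wooden rest in which the pin starts, origin at table height. Base 70 x 50 mm, 8 mm thick; two upright vees, 8 mm thick, centred 27 mm either side of the origin along its x axis (the pin's axis), open between them for the fingers. Vee walls no higher than the pin's axis.
- nest (a point): Where the pin's centre goes when laid in: on the axis of the clamp's two steel vees, 45 mm above the table. x axis: along the clamp, from cam shaft to anvil; z up. Vees (8 mm thick, walls no higher than the pin's axis, catching a pin up to 12 mm off sideways) at x = -22 and +32 mm, 46 mm free between them for fingers. Jaw face at x = -42, anvil face at +42 mm: 4 mm free at each pin end.
- fixture: The cam clamp, screwed down. Origin at table height; x axis along the clamp: cam shaft (x = -121 mm), roller and follower, ram guide (62 mm high), jaw, vees (-12 and 42 mm), spring anvil, anvil housing (78 to 94 mm, 64 mm high). Base plate x = -160 to 100 mm, 85 mm wide, 12 mm thick.
- anvil (a joint): Travel of the spring anvil, a steel button that the pin's end is pushed against, m, 0 = fully out, growing as it is pushed away from the cam. About 4 N starts it, then 1.2 N per mm; about 0.0035 when the pin is clamped.
- follower (a joint): Travel of the follower (roller of 18 mm diameter running on the cam, ram and round jaw, in line with the pin), m, 0 = back, growing towards the anvil. A spring presses it on to the cam (10 N at 0, 16 N at the dwell). It reads 0 on the cam's round back, 0.0123 to 0.013 as the corner of the nose passes, and 0.0115 in the dwell, with the roller resting on the flat of the nose.
- handle: Crank handle. Origin on the vertical cam shaft at table height, x axis towards the knob. Flat arm 16 mm wide, top at 70 mm. It is clamped to the shaft at a different angle to the cam each time (within 30 degrees), so its angle does not tell where the cam is. The dwell lies 1.3 to 2.8 rad anticlockwise from the start. More than 40 N on the handle, pushed or squeezed, is forcing it.
- cam_top (a point): On the shaft's axis, at the top of the plate cam under the arm, 52 mm above the table (cam 16 mm thick; round back of 18 mm radius, nose with a flat end 16 mm wide, 30 mm from the shaft). Its first corner passes the roller 0.26 rad before the dwell; from there it tips by itself into the flat. 0.26 rad past the dwell it tips over the second corner and lets the pin go.
- knob (a point): Middle of the upright black knob: 20 mm diameter, 70 to 120 mm above the table, 70 mm from the shaft's axis. Pushing it: under 1.5 N for the first 0.1 to 1.6 rad, then over about 0.8 rad rising to 7 to 12 N, falling off within 0.15 rad, then it runs ahead by up to 0.26 rad into the flat: load gone (under 2 N). Let go before the corner, it turns back. In the flat, about 3 N would push it on out.
Not all that is in view belongs to the job. Leave any blue or turquoise look-alike of the part that bears pin_center alone.

How it is judged (in metres and radians):
On the way:
1. the pin lies in both vees, let go, with the follower still back (x of pin_center in the frame of nest between -0.006 and 0.006 m and y of pin_center in the frame of nest between -0.003 and 0.003 m and z of pin_center in the frame of nest between -0.003 and 0.003 m and angle between the x axis of pin_center and the x axis of nest, either way round below 0.08 rad and value of joint follower below 0.003 m and contact force between the fingers and pin below 0.1 N), for 0.2 s.
At the end, for the whole second after the job is handed in: The follower rests at its dwell travel (10.7 to 12.1 mm), crank still; the pin lies in the vees between jaw and anvil, its centre 5 to 10.5 mm along from the nest point towards the anvil, within 3 mm sideways and in height, and in line within 0.08 rad (value of joint follower between 0.0107 and 0.0121 m and angular speed of handle below 0.05 rad/s and x of pin_center in the frame of nest between 0.005 and 0.0105 m and y of pin_center in the frame of nest between -0.003 and 0.003 m and z of pin_center in the frame of nest between -0.003 and 0.003 m and angle between the x axis of pin_center and the x axis of nest, either way round below 0.08 rad); the robot touches nothing.
It fails at once if the crank was forced: more than 40 N on the handle, pushed or squeezed (contact force between the fingers and handle above 40 N).
It fails at once if another thing on the bench was moved by more than 30 mm (distance of any of valve_a, valve_b, bore_ring, short_pin, screwdriver, spanner, grease, carton from where it was at the start of the episode above 0.03 m).
It also fails if it takes over 72 s, if anything falls off the work surface, if the arm or the gripper's body presses on something with over 40 N, if the wrist force passes 120 N, or if a joint passes its speed limit or range.

ROBOT

A 6-joint arm with a two-finger parallel gripper is mounted at the origin on the work surface. World frame = base frame: x ahead of the robot, y to its left, z up, the work surface at z = 0. Lengths are in mm, angles in rad, forces in N, time in s.
With the tool pointing down it reaches from about 350 to 875 mm from the base axis. Payload 4.2 kg.
Tool frame: the origin (TCP) lies at the very end of the fingers, on their centre line; the grasp point (between the pads) lies arm.grip_depth behind it (arm.grip_depth is the distance from the TCP to the grasp point, in mm); x points along the fingers, y is the direction in which the jaws open and shut, and the axes are right-handed (so a half turn about x gives the same grasp; the last joint's range is limited). The gripper opens to 85 mm and grips with 20 to 120 N. Pads are 22 mm wide; open, the fingers measure 114 mm over their backs; the gripper's body (76 mm by 85 mm) begins 54 mm behind the grasp point. The pads swing forward as they close: fully open they stand 13 mm farther back than shut.
Start: joints at [-1.042, 0.385, 0.008, 0, -1.194, -0.259], TCP at [166.603, -602.364, 231.312] pointing down, gripper open.
Joint ranges: [-3.14, 3.14], [-1.21, 2.06], [-1.07, 1.41], [-3.16, 2.05], [-2.99, -0.16], [-3.1, 3.1]. Speed limits (rad/s): [2.79, 2.79, 3.14, 3.14, 3.14, 3.14].

INTERFACE

Orientations are given as a unit quaternion [x, y, z, w].
In Python, from bench import arm, get_image, models gives the robot as it stands.
- The arm moves only by the tool arm_command, never from a script. Its argument "rows" is a list of rows, each an object of numbers: "dx", "dy", "dz": the shift along the tool's x, y, z in m; "wx", "wy", "wz": the turn, a rotation vector about the tool's x, y, z in degrees; "gripper": the closure, from -1 (fully open) to 1 (shut). A call has exactly 8 rows; each row is the pose to reach, as a shift and turn from the pose measured when the call began, along the tool's axes at that moment; what a row does not reach only later rows make up. A row lasts 1/10 s, in which the tool goes at most 50 mm and 8.59 degrees, less where a joint would pass 70% of its speed; a pose out of reach is approached as far as the arm can. A call with a gripper value outside its range is refused whole. The fingers move at their own pace and stop on an object; the grip force is fixed at half the most. Time passes only in rows, so rows that repeat a pose let the fingers close, or fill a call up. It gives the time, the measured TCP pose, the force and the opening at its end, in the units of the state.
- arm.read_state(): the state, without advancing time (a new reading comes with each control period).
- get_image(name): name is "scene" or "top"; returns a dict with "img" (420x560x3 uint8, red, green, blue), "K" (3x3 intrinsics, pixels), "rvec" (rotation vector, rad) and "tvec" (3), from world to camera coordinates, as OpenCV has them. Camera axes: x right, y down, z forward; pixel columns grow to the right and rows downward; lengths in mm; the calibration is good to about 2 mm. A picture is of the moment at which its call begins. There is no depth.
- arm.job_done(): hands the job in, once; it reports no verdict.
Trained networks look in the newest picture that a camera, given by its name, has taken for a name from the list of things; names that differ only in an ending like _2 or _b are one class to them, and where a whole thing is asked for, a point or a joint stands for the part that bears it (a point fixed in the world has none). Each returns a list of dicts, best first, with "conf" (0 to 1); they miss things now and then, are a little off and sometimes report something else, mostly with a low value. They report only what shows in the picture. A call takes as long as a camera call. They do not tell look-alikes from the thing itself.
- models.cut_out(camera, query): "mask" (420x560 bool, what is visible of it) and "extent" ([left, top, right, bottom] in pixels, round what is visible of it).
The state is a dict: "clock": time; "joints": joint angles; "joint_vel": joint speeds; "joint_efforts": joint torques, N m; "position": TCP position; "ee_rot": TCP orientation; "contact_force": force on the tool from outside, world axes, zero at the start; "wrist_torque": the same for the moment, N m; "gripper_width": finger opening in mm.
Only numpy, scipy, OpenCV 4.12 (cv2) and the standard library are available. Lean on these libraries where they do the work, as an engineer would, in place of code of your own. Each camera call takes 0.05 s, during which the arm holds its last target.

## Working session

There is one attempt and no reset: what is moved stays moved. The work goes in short steps, Python scripts to look and compute and a tool call to move; the robot and the scene stay as the last step left them, time stands still between calls to the robot, and variables do not carry over. Pictures are saved under pics/ and viewed, and the job is handed in when it is done.

Besides the shell and the picture viewer there is one more tool, called after "Request:" as name(argument=value, ...) on one line, values as JSON. arm_command: Moves the arm, as the interface text tells. Its arguments: {"type":"object","properties":{"rows":{"type":"array"}},"required":["rows"]}

```bash
ls; mkdir -p pics; python3 - <<'E'
from bench import arm, get_image, models
import cv2,numpy as np
print(arm.read_state()); print(arm.grip_depth)
for n in ["scene","top"]:
    d=get_image(n); cv2.imwrite(f"pics/{n}0.png",d["img"][:,:,::-1]); print(n,d["K"],d["rvec"],d["tvec"])
    R=cv2.Rodrigues(np.array(d["rvec"],float))[0]; print(-R.T@np.array(d["tvec"],float))
    for q in ["pin_center","rest","fixture","handle","knob","short_pin","cam_top"]:
        try:
            for r in models.cut_out(n,q): print(n,q,round(r["conf"],2),r["extent"],r["mask"].sum())
        except Exception as e: print(q,e)
E
```

```text
pics
{'clock': 0.0, 'joints': array([-1.04243124e+00,  3.85551160e-01,  6.64376509e-03, -5.11578983e-04,
       -1.19399368e+00, -2.58571601e-01]), 'joint_vel': array([ 0.00048695,  0.00184513,  0.00115166, -0.0008613 , -0.00176069,
       -0.00108384]), 'joint_efforts': array([ 1.24700305e-04, -3.92290699e+01,  1.88404548e+01,  4.18590367e+00,
       -4.62741911e-03, -3.36069195e-05]), 'position': array([ 166.43546262, -601.83328524,  230.22999054]), 'ee_rot': array([-0.09427946,  0.70082147,  0.09578292,  0.7005614 ]), 'contact_force': array([0.30417854, 0.07097195, 0.58326179]), 'wrist_torque': array([-0.02038593, -0.03503956,  0.04507504]), 'gripper_width': 85.15479666180296}
18.700000000000003
scene [[468.69990354   0.         282.25075509]
 [  0.         468.69990354 215.51335295]
 [  0.           0.           1.        ]] [ 2.08378698  0.77091894 -0.40817007] [-484.97573529  -93.91261402 1262.33178414]
[1078.72893559 -496.5538429   653.66714829]
scene pin_center 0.68 [331.8, 207.4, 363.1, 229.1] 277
scene pin_center 0.64 [369.4, 186.8, 389.3, 205.3] 174
scene pin_center 0.61 [
[... 619 characters left out ...]
           0.           1.        ]] [ 2.16811966 -2.12636911  0.14948361] [116.00261766 568.02023861 692.18061432]
[462.74251061 124.54417524 765.22919371]
top pin_center 0.8 [138.5, 231.5, 186.2, 253.9] 444
top pin_center 0.72 [113.8, 184.9, 152.0, 199.4] 427
top pin_center 0.65 [185.8, 183.1, 224.5, 200.5] 363
top rest 0.7 [143.9, 226.1, 186.1, 258.2] 450
top fixture 0.59 [287.1, 207.1, 460.1, 258.2] 6248
top handle 0.98 [400.6, 225.7, 459.2, 253.8] 495
top knob 0.71 [399.8, 223.7, 462.7, 255.4] 571
short_pin it knows: anvil, cam_top, fixture, follower, handle, knob, nest, pin_center, rest
top cam_top 0.81 [284.9, 208.8, 461.3, 255.7] 6004
top cam_top 0.71 [145.2, 225.7, 187.7, 256.3] 522
```

View pics/scene0.png

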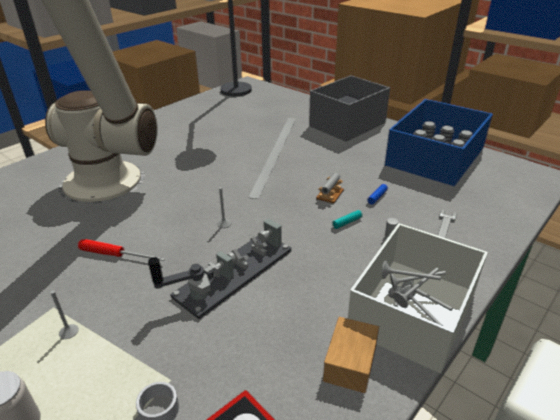

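View pics/top0.png

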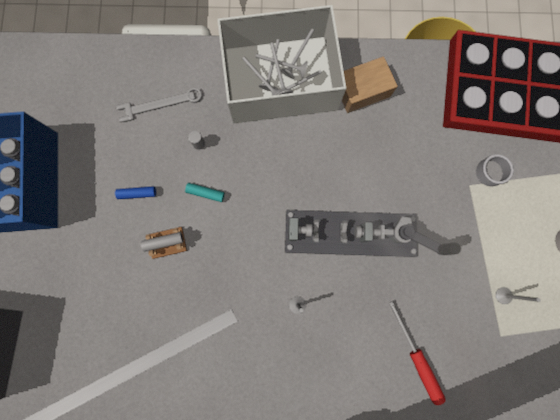

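```bash
python3 - <<'E'
import cv2
a=cv2.imread("pics/top0.png")[170:275,95:245]; cv2.imwrite("pics/top0_crop.png",cv2.resize(a,None,fx=5,fy=5,interpolation=cv2.INTER_CUBIC))
a=cv2.imread("pics/top0.png")[195:270,275:470]; cv2.imwrite("pics/top0_fix.png",cv2.resize(a,None,fx=4,fy=4,interpolation=cv2.INTER_CUBIC))
a=cv2.imread("pics/scene0.png")[150:330,140:400]; cv2.imwrite("pics/scene0_crop.png",cv2.resize(a,None,fx=3,fy=3,interpolation=cv2.INTER_CUBIC))
E
```

```text
(no output)
```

View pics/top0_crop.png

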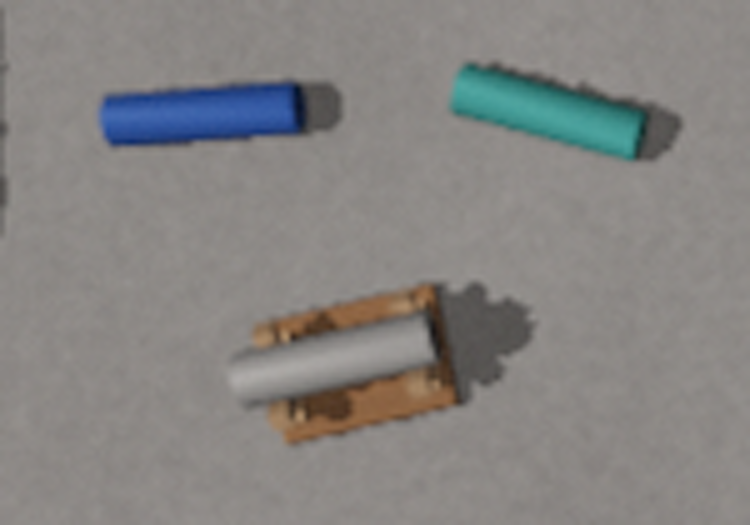

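View pics/top0_fix.png

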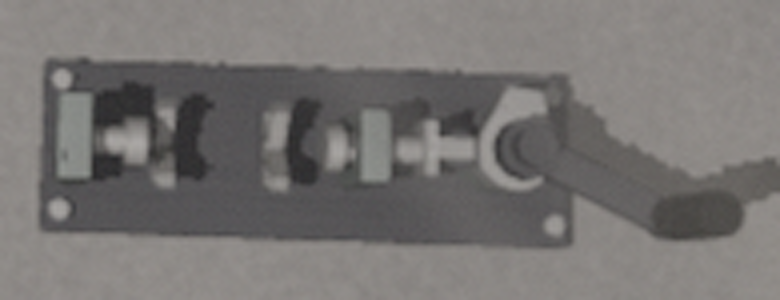

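View pics/scene0_crop.png

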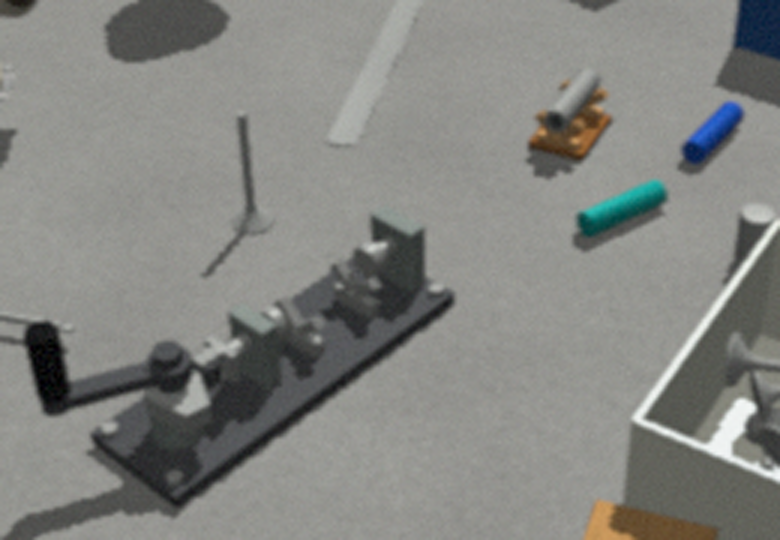

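The loose pin is the grey tube in the wooden rest, at top (162,242) and scene (331,185). The blue bar at top (135,193) and the turquoise bar at top (205,192) are look-alikes, and the upright grey short pin is at (196,140). The enlarged crop confirms that only the grey one lies in a rest. Next I'll measure.

```bash
cat > h.py <<'E'
import numpy as np, cv2
C={"scene":(np.array([[468.69990354,0,282.25075509],[0,468.69990354,215.51335295],[0,0,1]]),np.array([2.08378698,0.77091894,-0.40817007]),np.array([-484.97573529,-93.91261402,1262.33178414])),
"top":(np.array([[382.49741221,0,274.04750296],[0,382.49741221,212.90011873],[0,0,1]]),np.array([2.16811966,-2.12636911,0.14948361]),np.array([116.00261766,568.02023861,692.18061432]))}
def proj(n,P):
    K,r,t=C[n]; return cv2.projectPoints(np.array(P,float).reshape(-1,1,3),r,t,K,None)[0].reshape(-1,2)
def ray(n,p):
    K,r,t=C[n]; R=cv2.Rodrigues(r)[0]; o=-R.T@t; d=R.T@np.linalg.inv(K)@np.array([p[0],p[1],1.]); return o,d/np.linalg.norm(d)
def atz(n,p,z):
    o,d=ray(n,p); return o+d*(z-o[2])/d[2]
def tri(p1,p2):
    o1,d1=ray("scene",p1);o2,d2=ray("top",p2)
    A=np.stack([d1,-d2],1); s=np.linalg.lstsq(A,o2-o1,rcond=None)[0]
    a=o1+d1*s[0];b=o2+d2*s[1]; return (a+b)/2,np.linalg.norm(a-b)
E
python3 - <<'E'
from h import *
# top crop coords /4 + (275,195)
f=lambda x,y:(275+x/4-.4,195+y/4-.4)
print("plate corners z12:")
for p in [(45,60),(40,230),(570,246),(568,77)]: print(p,atz("top",f(*p),12).round(1))
g=lambda x,y:(140+x/3-.3,150+y/3-.3)
for p in [(452,295),(180,490),(97,437)]: print("scene",p,atz("scene",g(*p),12).round(1))
s=lambda x,y:(95+x/5-.4,170+y/5-.4)
# pin ends in top: axis ends (left, right)
for p in [(245,378),(428,340)]: print("pin",atz("top",s(*p),35).round(1),atz("top",s(*p),46).round(1))
# triangulate knob top, shaft top, pin ends
print("knobtop",tri(g(42,327),f(725,213)))
print("shaft hub top",tri(g(170,348),f(517,146)))
print("pin near end",tri(g(551,117),s(428,340)),"far",tri(g(592,75),s(240,380)))
E
```

```text
plate corners z12:
(45, 60) [576.7 103.8  12. ]
(40, 230) [492.5 104.9  12. ]
(570, 246) [ 489.7 -154.5   12. ]
(568, 77) [ 573.2 -156.2   12. ]
scene (452, 295) [579.2  98.6  12. ]
scene (180, 490) [ 572.5 -150.7   12. ]
scene (97, 437) [ 498.  -155.3   12. ]
pin [499.4 374.4  35. ] [498.9 370.6  46. ]
pin [515.2 305.4  35. ] [514.5 302.7  46. ]
knobtop (array([ 501.30428974, -178.7158997 ,  121.46954728]), np.float64(1.5137913018468654))
shaft hub top (array([ 530.52836563, -110.23274958,   75.27314712]), np.float64(4.368307061932431))
pin near end (array([514.11001771, 303.97505285,  36.81460051]), np.float64(2.767167152560543)) far (array([499.69063546, 376.65882737,  37.38491841]), np.float64(3.3165967443846966))
```

```bash
cat > ov.py <<'E'
from h import *
def fixpts(fx,fy,th):
    c,s=np.cos(th),np.sin(th)
    return lambda P:[(fx+c*x-s*y,fy+s*x+c*y,z) for x,y,z in P]
def draw(n,src,dst,roi,sc,fx,pin,extra=()):
    im=cv2.imread(src); x0,y0,x1,y1=roi
    im=cv2.resize(im[y0:y1,x0:x1],None,fx=sc,fy=sc,interpolation=cv2.INTER_CUBIC)
    def pl(P,col,closed=True):
        q=(proj(n,P)+0.5-np.array([x0,y0]))*sc-.5
        cv2.polylines(im,[np.round(q).astype(int)],closed,col,1,cv2.LINE_AA)
    T=fixpts(*fx)
    for z,col in((12,(0,255,255)),(0,(0,128,255))): pl(T([(-160,-42.5,z),(100,-42.5,z),(100,42.5,z),(-160,42.5,z)]),col)
    pl(T([(78,-15,64),(94,-15,64),(94,15,64),(78,15,64)]),(0,255,0))
    for xv in(-12,42):
        for z in (45,): pl(T([(xv-4,-15,z),(xv+4,-15,z),(xv+4,15,z),(xv-4,15,z)]),(255,0,255))
    a=np.linspace(0,2*np.pi,40)
    pl(T([(-121+18*np.cos(t),18*np.sin(t),52) for t in a]),(255,255,0))
    kx,ky=extra[:2] if len(extra) else (0,0)
    if kx: 
        for z in(70,120): pl([(kx+10*np.cos(t),ky+10*np.sin(t),z) for t in a],(0,0,255))
    px,py,pt=pin; u=np.array([np.cos(pt),np.sin(pt),0]);v=np.array([-u[1],u[0],0])
    for e in(-38,38):
        pl([np.array([px,py,35])+u*e+11*(np.cos(t)*v+np.sin(t)*np.array([0,0,1])) for t in a],(0,0,255))
    cv2.imwrite(dst,im)
E
python3 - <<'E'
from ov import *
F=(533.4,4.5,np.pi/2-0.0121);P=(507.3,339.9,np.arctan2(69,-15.8));k=(501.3,-178.7)
draw("top","pics/top0.png","pics/ov1.png",(275,190,470,275),4,F,P,k)
draw("scene","pics/scene0.png","pics/ov2.png",(140,150,400,330),3,F,P,k)
draw("top","pics/top0.png","pics/ov3.png",(95,170,245,275),5,F,P,k)
E
```

```text
(no output)
```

View pics/ov1.png

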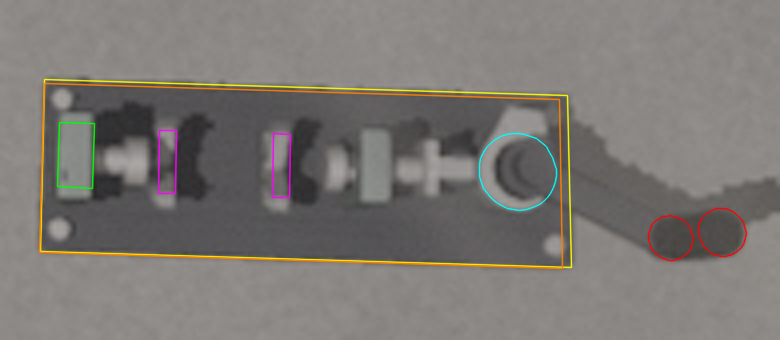

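View pics/ov2.png

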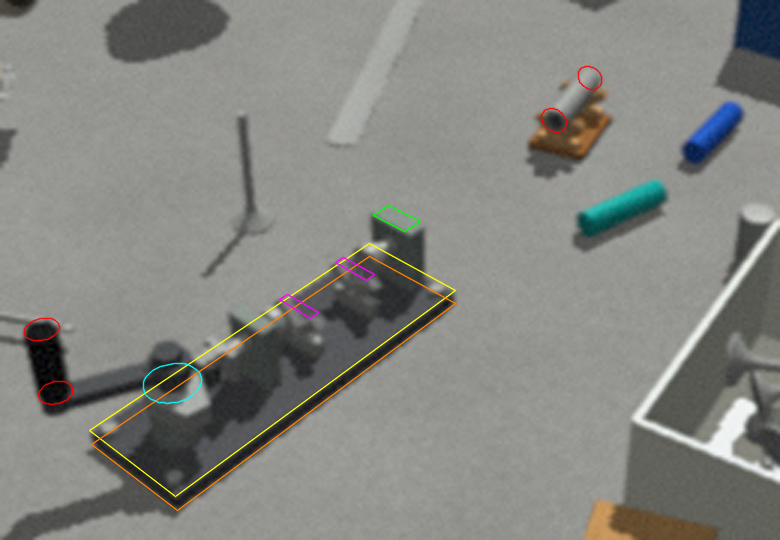

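View pics/ov3.png

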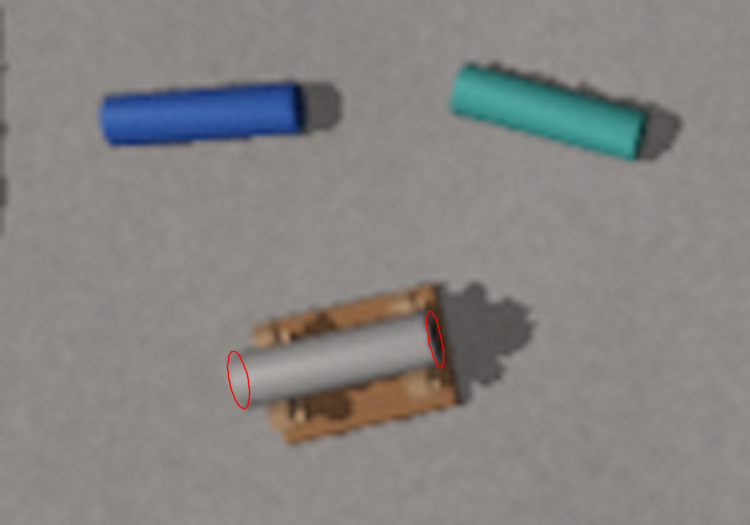

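```bash
cat > g.py <<'E'
from h import *
from scipy.spatial.transform import Rotation as Rn
from bench import arm
def st():
    s=arm.read_state(); R=Rn.from_quat(s["ee_rot"]); M=R.as_matrix()
    print("t%.2f"%s["clock"],"pos",s["position"].round(1),"F",s["contact_force"].round(2),"w%.1f"%s["gripper_width"],"toolx",M[:,0].round(3),"y ang %.2f"%np.degrees(np.arctan2(M[1,1],M[0,1])),"J",s["joints"].round(2))
    return s,R
def to(p,yaw=None,flip=True):
    s,R=st()
    d=R.inv().apply(np.array(p,float)-s["position"])/1000
    w=np.zeros(3)
    if yaw is None:
        M=R.as_matrix(); yaw=np.degrees(np.arctan2(M[1,1],M[0,1])); flip=False
    best=None
    for k in ((0,180) if flip else (0,)):
        a=np.radians(yaw+k); y=np.array([np.cos(a),np.sin(a),0]);x=np.array([0,0,-1.]);z=np.cross(x,y)
        w=np.degrees((R.inv()*Rn.from_matrix(np.stack([x,y,z],1))).as_rotvec())
        if best is None or np.linalg.norm(w)<np.linalg.norm(best): best=w
    print("-> d",d.round(4),"w",best.round(2)); return d,best
E
python3 - <<'E'
from g import *
to((480,-250,230)); to((507,340,150),12.9)
E
```

```text
t0.70 pos [ 166.6 -602.4  231.3] F [-0.02 -0.49  0.71] w85.4 toolx [-0. -0. -1.] y ang 105.46 J [-1.04  0.38  0.01  0.   -1.19 -0.26]
-> d [0.0013 0.2561 0.396 ] w [-0. -0.  0.]
t0.70 pos [ 166.6 -602.4  231.3] F [-0.02 -0.49  0.71] w85.4 toolx [-0. -0. -1.] y ang 105.46 J [-1.04  0.38  0.01  0.   -1.19 -0.26]
-> d [0.0813 0.8176 0.5793] w [-87.44  -0.     0.  ]
```

Request:
arm_command(rows=[{"dx": 0, "dy": 0.04, "dz": 0.06, "wx": -5, "gripper": -1}, {"dx": 0, "dy": 0.08, "dz": 0.12, "wx": -10, "gripper": -1}, {"dx": 0, "dy": 0.12, "dz": 0.18, "wx": -15, "gripper": -1}, {"dx": 0, "dy": 0.15, "dz": 0.24, "wx": -20, "gripper": -1}, {"dx": 0, "dy": 0.19, "dz": 0.3, "wx": -25, "gripper": -1}, {"dx": 0, "dy": 0.22, "dz": 0.35, "wx": -30, "gripper": -1}, {"dx": 0, "dy": 0.256, "dz": 0.396, "wx": -32, "gripper": -1}, {"dx": 0, "dy": 0.256, "dz": 0.396, "wx": -32, "gripper": -1}])

```text
validation failed for argument at $.ro...
```

```bash
python3 - <<'E'
from g import *
to((530,100,230),165); to((507.3,339.9,120),192.9)
E
```

```text
t0.70 pos [ 166.6 -602.4  231.3] F [-0.02 -0.49  0.71] w85.4 toolx [-0. -0. -1.] y ang 105.46 J [-1.04  0.38  0.01  0.   -1.19 -0.26]
-> d [0.0013 0.5801 0.5375] w [-59.54  -0.     0.  ]
t0.70 pos [ 166.6 -602.4  231.3] F [-0.02 -0.49  0.71] w85.4 toolx [-0. -0. -1.] y ang 105.46 J [-1.04  0.38  0.01  0.   -1.19 -0.26]
-> d [0.1113 0.8174 0.5795] w [-87.44  -0.     0.  ]
```

Every row probably needs all the fields.

Request:
arm_command(rows=[{"dx": 0, "dy": 0.04, "dz": 0.06, "wx": -5, "wy": 0, "wz": 0, "gripper": -1}, {"dx": 0, "dy": 0.08, "dz": 0.12, "wx": -10, "wy": 0, "wz": 0, "gripper": -1}, {"dx": 0, "dy": 0.12, "dz": 0.18, "wx": -15, "wy": 0, "wz": 0, "gripper": -1}, {"dx": 0, "dy": 0.15, "dz": 0.24, "wx": -20, "wy": 0, "wz": 0, "gripper": -1}, {"dx": 0, "dy": 0.19, "dz": 0.3, "wx": -25, "wy": 0, "wz": 0, "gripper": -1}, {"dx": 0, "dy": 0.22, "dz": 0.35, "wx": -30, "wy": 0, "wz": 0, "gripper": -1}, {"dx": 0, "dy": 0.256, "dz": 0.396, "wx": -32, "wy": 0, "wz": 0, "gripper": -1}, {"dx": 0, "dy": 0.256, "dz": 0.396, "wx": -32, "wy": 0, "wz": 0, "gripper": -1}])

```text
clock: 1.5
position: [434.3, -302.6, 231.8]
ee_rot: [-0.285, 0.647, 0.285, 0.647]
contact_force: [1.0, -1.3, 0.6]
gripper_width: 85.2
```

```bash
python3 - <<'E'
from g import *
to((530,100,230),165); to((507.3,339.9,120),192.9)
E
```

```text
t1.50 pos [ 434.3 -302.6  231.8] F [ 0.99 -1.33  0.65] w85.2 toolx [ 0.001 -0.    -1.   ] y ang 137.50 J [-0.3   0.22 -0.23  0.   -1.12 -0.44]
-> d [0.0017 0.2014 0.3615] w [-27.5    0.     0.06]
t1.50 pos [ 434.3 -302.6  231.8] F [ 0.99 -1.33  0.65] w85.2 toolx [ 0.001 -0.    -1.   ] y ang 137.50 J [-0.3   0.22 -0.23  0.   -1.12 -0.44]
-> d [0.1115 0.3804 0.523 ] w [-5.54e+01 -1.00e-02  6.00e-02]
```

Request:
arm_command(rows=[{"dx": 0, "dy": 0.03, "dz": 0.045, "wx": -4, "wy": 0, "wz": 0, "gripper": -1}, {"dx": 0, "dy": 0.06, "dz": 0.09, "wx": -8, "wy": 0, "wz": 0, "gripper": -1}, {"dx": 0, "dy": 0.09, "dz": 0.135, "wx": -12, "wy": 0, "wz": 0, "gripper": -1}, {"dx": 0, "dy": 0.12, "dz": 0.18, "wx": -16, "wy": 0, "wz": 0, "gripper": -1}, {"dx": 0, "dy": 0.14, "dz": 0.23, "wx": -20, "wy": 0, "wz": 0, "gripper": -1}, {"dx": 0, "dy": 0.16, "dz": 0.28, "wx": -24, "wy": 0, "wz": 0, "gripper": -1}, {"dx": 0, "dy": 0.18, "dz": 0.32, "wx": -27, "wy": 0, "wz": 0, "gripper": -1}, {"dx": 0, "dy": 0.2, "dz": 0.36, "wx": -30, "wy": 0, "wz": 0, "gripper": -1}])

```text
clock: 2.3
position: [526.2, 85.8, 232.1]
ee_rot: [-0.444, 0.55, 0.443, 0.551]
contact_force: [0.2, -0.8, 0.6]
gripper_width: 85.2
```

```bash
python3 - <<'E'
from g import *
to((507.3,339.9,120),192.9)
E
```

```text
t2.30 pos [526.2  85.8 232.1] F [ 0.23 -0.75  0.63] w85.2 toolx [ 0.002 -0.    -1.   ] y ang 167.65 J [ 0.47  0.23 -0.22  0.   -1.12 -0.68]
-> d [0.1121 0.073  0.2442] w [-2.525e+01 -1.000e-02  1.000e-01]
```

Request:
arm_command(rows=[{"dx": 0.01, "dy": 0.01, "dz": 0.04, "wx": -4, "wy": 0, "wz": 0, "gripper": -1}, {"dx": 0.03, "dy": 0.025, "dz": 0.08, "wx": -8, "wy": 0, "wz": 0, "gripper": -1}, {"dx": 0.05, "dy": 0.04, "dz": 0.12, "wx": -12, "wy": 0, "wz": 0, "gripper": -1}, {"dx": 0.07, "dy": 0.05, "dz": 0.16, "wx": -16, "wy": 0, "wz": 0, "gripper": -1}, {"dx": 0.09, "dy": 0.06, "dz": 0.2, "wx": -20, "wy": 0, "wz": 0, "gripper": -1}, {"dx": 0.1, "dy": 0.07, "dz": 0.235, "wx": -24, "wy": 0, "wz": 0, "gripper": -1}, {"dx": 0.112, "dy": 0.073, "dz": 0.244, "wx": -25.2, "wy": 0, "wz": 0.1, "gripper": -1}, {"dx": 0.112, "dy": 0.073, "dz": 0.244, "wx": -25.2, "wy": 0, "wz": 0.1, "gripper": -1}])

```text
clock: 3.1
position: [506.0, 340.1, 117.9]
ee_rot: [-0.553, 0.442, 0.553, 0.439]
contact_force: [0.1, -0.1, -0.0]
gripper_width: 85.3
```

```bash
python3 - <<'E'
from g import *
from bench import get_image
to((507.3,339.9,18),192.9)
for n in("scene","top"):
    d=get_image(n); cv2.imwrite(f"pics/{n}1.png",d["img"][:,:,::-1])
a=cv2.imread("pics/top1.png")[160:300,80:260]; b=cv2.imread("pics/scene1.png")[100:240,260:440]
cv2.imwrite("pics/c1.png",cv2.resize(np.hstack([a,b]),None,fx=2.2,fy=2.2,interpolation=cv2.INTER_CUBIC))
to((507.3,339.9,18),192.9)
E
```

```text
t3.10 pos [506.  340.1 117.9] F [ 0.07 -0.07 -0.  ] w85.3 toolx [-0.003 -0.003 -1.   ] y ang -167.07 J [ 0.86  0.46 -0.18 -0.   -0.94 -0.63]
-> d [ 0.0998 -0.0015 -0.0003] w [ 0.03 -0.12 -0.2 ]
t3.20 pos [507.2 338.8 120. ] F [0.07 0.2  0.01] w85.3 toolx [-0.    -0.001 -1.   ] y ang -167.20 J [ 0.85  0.46 -0.18  0.   -0.94 -0.63]
-> d [ 0.102  -0.0004  0.0011] w [-0.1  -0.05 -0.04]
```

View pics/c1.png

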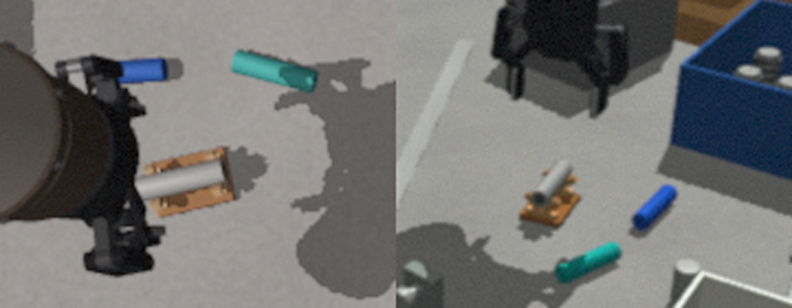

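```bash
python3 - <<'E'
from g import *
print(proj("scene",[(507,340,120),(507,340,35)]),proj("top",[(507,340,120),(507,340,35)]))
for p in [(115,194),(154,192),(188,187),(223,196)]: print(atz("top",p,11).round(0))
for p in [(297,305),(505,296)]: print("valve",atz("top",p,5).round(0))
E
```

```text
[[331.99885549 152.18590408]
 [330.21318949 182.34692979]] [[147.21560999 238.22231473]
 [161.86762974 241.56398497]]
[602. 447.  11.]
[607. 369.  11.]
[619. 301.  11.]
[602. 230.  11.]
valve [391.  79.   5.]
valve [ 416. -326.    5.]
```

Request:
arm_command(rows=[{"dx": 0, "dy": 0, "dz": 0.001, "wx": 0, "wy": 0, "wz": 0, "gripper": 0}, {"dx": 0.01, "dy": 0, "dz": 0.001, "wx": 0, "wy": 0, "wz": 0, "gripper": 0}, {"dx": 0.03, "dy": 0, "dz": 0.001, "wx": 0, "wy": 0, "wz": 0, "gripper": 0}, {"dx": 0.05, "dy": 0, "dz": 0.001, "wx": 0, "wy": 0, "wz": 0, "gripper": 0}, {"dx": 0.065, "dy": 0, "dz": 0.001, "wx": 0, "wy": 0, "wz": 0, "gripper": 0}, {"dx": 0.08, "dy": 0, "dz": 0.001, "wx": 0, "wy": 0, "wz": 0, "gripper": 0}, {"dx": 0.09, "dy": 0, "dz": 0.001, "wx": 0, "wy": 0, "wz": 0, "gripper": 0}, {"dx": 0.1, "dy": 0, "dz": 0.001, "wx": 0, "wy": 0, "wz": 0, "gripper": 0}])

```text
clock: 4.0
position: [507.2, 339.2, 19.6]
ee_rot: [0.553, -0.442, -0.552, -0.441]
contact_force: [0.6, 0.2, 0.8]
gripper_width: 43.0
```

```bash
python3 - <<'E'
from g import *
from bench import get_image
for n in("scene","top"):
    d=get_image(n); cv2.imwrite(f"pics/{n}2.png",d["img"][:,:,::-1])
a=cv2.imread("pics/top2.png")[180:300,100:240]; b=cv2.imread("pics/scene2.png")[120:240,260:400]
cv2.imwrite("pics/c2.png",cv2.resize(np.hstack([a,b]),None,fx=2.8,fy=2.8,interpolation=cv2.INTER_CUBIC))
to((507.3,339.9,18),192.9)
E
```

```text
t4.10 pos [506.4 338.8  18.7] F [-0.31 -1.04  0.  ] w43.1 toolx [-0.002 -0.003 -1.   ] y ang -167.25 J [ 0.86  0.58 -0.27  0.   -0.73 -0.63]
-> d [ 0.0007 -0.0012  0.0009] w [-0.15 -0.12 -0.16]
```

View pics/c2.png

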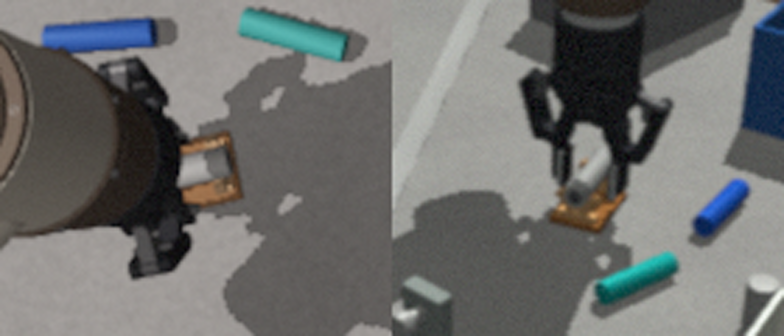

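The fingers straddle the pin at scene (330,183) with no contact force, so I'll close.

Request:
arm_command(rows=[{"dx": 0, "dy": 0, "dz": 0, "wx": 0, "wy": 0, "wz": 0, "gripper": 0.2}, {"dx": 0, "dy": 0, "dz": 0, "wx": 0, "wy": 0, "wz": 0, "gripper": 0.4}, {"dx": 0, "dy": 0, "dz": 0, "wx": 0, "wy": 0, "wz": 0, "gripper": 0.6}, {"dx": 0, "dy": 0, "dz": 0, "wx": 0, "wy": 0, "wz": 0, "gripper": 0.8}, {"dx": 0, "dy": 0, "dz": 0, "wx": 0, "wy": 0, "wz": 0, "gripper": 1}, {"dx": 0, "dy": 0, "dz": 0, "wx": 0, "wy": 0, "wz": 0, "gripper": 1}, {"dx": 0, "dy": 0, "dz": 0, "wx": 0, "wy": 0, "wz": 0, "gripper": 1}, {"dx": 0, "dy": 0, "dz": 0, "wx": 0, "wy": 0, "wz": 0, "gripper": 1}])

```text
clock: 4.9
position: [507.7, 339.7, 19.8]
ee_rot: [0.553, -0.441, -0.552, -0.441]
contact_force: [5.2, -0.1, 3.9]
gripper_width: 20.3
```

```bash
python3 - <<'E'
from g import *
to((507.3,339.9,130),192.9)
E
```

```text
t4.90 pos [507.7 339.7  19.8] F [ 5.23 -0.11  3.89] w20.3 toolx [ 0.001 -0.001 -1.   ] y ang -167.21 J [ 0.85  0.58 -0.27  0.   -0.73 -0.63]
-> d [-0.1102  0.0003  0.0002] w [-0.11 -0.04  0.03]
```

Request:
arm_command(rows=[{"dx": -0.01, "dy": 0, "dz": 0, "wx": 0, "wy": 0, "wz": 0, "gripper": 1}, {"dx": -0.02, "dy": 0, "dz": 0, "wx": 0, "wy": 0, "wz": 0, "gripper": 1}, {"dx": -0.035, "dy": 0, "dz": 0, "wx": 0, "wy": 0, "wz": 0, "gripper": 1}, {"dx": -0.055, "dy": 0, "dz": 0, "wx": 0, "wy": 0, "wz": 0, "gripper": 1}, {"dx": -0.075, "dy": 0, "dz": 0, "wx": 0, "wy": 0, "wz": 0, "gripper": 1}, {"dx": -0.095, "dy": 0, "dz": 0, "wx": 0, "wy": 0, "wz": 0, "gripper": 1}, {"dx": -0.11, "dy": 0, "dz": 0, "wx": 0, "wy": 0, "wz": 0, "gripper": 1}, {"dx": -0.11, "dy": 0, "dz": 0, "wx": 0, "wy": 0, "wz": 0, "gripper": 1}])

```text
clock: 5.7
position: [507.6, 340.3, 132.1]
ee_rot: [0.553, -0.44, -0.552, -0.442]
contact_force: [0.5, 0.3, -1.8]
gripper_width: 20.1
```

```bash
python3 - <<'E'
from g import *
to((533.5,16.3,105),180-0.7); to((533.5,15.5,80),180-0.7)
E
```

```text
t5.70 pos [507.6 340.3 132.1] F [ 0.5   0.31 -1.78] w20.1 toolx [ 0.002  0.002 -1.   ] y ang -167.20 J [ 0.86  0.44 -0.16  0.   -0.96 -0.63]
-> d [ 0.0265  0.0466 -0.3217] w [13.5   0.1   0.15]
t5.70 pos [507.6 340.3 132.1] F [ 0.5   0.31 -1.78] w20.1 toolx [ 0.002  0.002 -1.   ] y ang -167.20 J [ 0.86  0.44 -0.16  0.   -0.96 -0.63]
-> d [ 0.0515  0.0469 -0.3225] w [13.5   0.1   0.15]
```

Request:
arm_command(rows=[{"dx": 0, "dy": 0.01, "dz": -0.04, "wx": 2, "wy": 0, "wz": 0, "gripper": 1}, {"dx": 0, "dy": 0.015, "dz": -0.085, "wx": 4, "wy": 0, "wz": 0, "gripper": 1}, {"dx": 0, "dy": 0.02, "dz": -0.13, "wx": 6, "wy": 0, "wz": 0, "gripper": 1}, {"dx": 0, "dy": 0.025, "dz": -0.175, "wx": 8, "wy": 0, "wz": 0, "gripper": 1}, {"dx": 0, "dy": 0.03, "dz": -0.22, "wx": 10, "wy": 0, "wz": 0, "gripper": 1}, {"dx": 0, "dy": 0.035, "dz": -0.265, "wx": 12, "wy": 0, "wz": 0, "gripper": 1}, {"dx": 0, "dy": 0.04, "dz": -0.305, "wx": 13.5, "wy": 0.1, "wz": 0.1, "gripper": 1}, {"dx": 0, "dy": 0.0468, "dz": -0.3235, "wx": 13.5, "wy": 0.1, "wz": 0.1, "gripper": 1}])

```text
clock: 6.5
position: [532.1, 11.6, 130.1]
ee_rot: [-0.495, 0.505, 0.497, 0.503]
contact_force: [-0.1, 0.2, -1.0]
gripper_width: 20.3
```

```bash
python3 - <<'E'
from g import *
to((533.5,14.5,75),180-0.7)
E
```

```text
t6.50 pos [532.1  11.6 130.1] F [-0.08  0.17 -1.02] w20.3 toolx [-0.003 -0.001 -1.   ] y ang 179.08 J [ 0.33  0.33 -0.36 -0.   -0.89 -0.34]
-> d [ 0.0551 -0.0015  0.003 ] w [-0.22 -0.03 -0.17]
```

Request:
arm_command(rows=[{"dx": 0.01, "dy": -0.0015, "dz": 0.003, "wx": 0, "wy": 0, "wz": 0, "gripper": 1}, {"dx": 0.02, "dy": -0.0015, "dz": 0.003, "wx": 0, "wy": 0, "wz": 0, "gripper": 1}, {"dx": 0.035, "dy": -0.0015, "dz": 0.003, "wx": 0, "wy": 0, "wz": 0, "gripper": 1}, {"dx": 0.05, "dy": -0.0015, "dz": 0.003, "wx": 0, "wy": 0, "wz": 0, "gripper": 1}, {"dx": 0.065, "dy": -0.0015, "dz": 0.003, "wx": 0, "wy": 0, "wz": -0.1, "gripper": 1}, {"dx": 0.078, "dy": -0.0015, "dz": 0.003, "wx": 0, "wy": 0, "wz": -0.1, "gripper": 1}, {"dx": 0.078, "dy": -0.0015, "dz": 0.003, "wx": 0, "wy": 0, "wz": -0.1, "gripper": 1}, {"dx": 0.078, "dy": -0.0015, "dz": 0.003, "wx": 0, "wy": 0, "wz": -0.1, "gripper": 1}])

```text
clock: 7.3
position: [533.0, 15.3, 51.4]
ee_rot: [-0.496, 0.505, 0.497, 0.503]
contact_force: [-0.5, 0.4, -2.5]
gripper_width: 20.2
```

```bash
cat > snap.py <<'E'
from g import *
from bench import get_image
def snap(k,rt,rs,sc):
    out=[]
    for n,r in(("scene",rs),("top",rt)):
        d=get_image(n); cv2.imwrite(f"pics/{n}{k}.png",d["img"][:,:,::-1]); 
        x0,y0,x1,y1=r; cv2.imwrite(f"pics/{n}{k}_c.png",cv2.resize(d["img"][y0:y1,x0:x1,::-1],None,fx=sc,fy=sc,interpolation=cv2.INTER_CUBIC))
E
python3 - <<'E'
from snap import *
snap(3,(250,170,450,300),(160,190,310,300),4)
to((533.5,14.5,28),180-0.7)
E
```

```text
t7.40 pos [533.8  15.2  52.4] F [-0.15  1.08 -1.01] w20.0 toolx [-0. -0. -1.] y ang 179.13 J [ 0.33  0.44 -0.44  0.   -0.7  -0.35]
-> d [ 0.0244  0.0003 -0.0007] w [-0.17 -0.02 -0.03]
```

View pics/scene3_c.png

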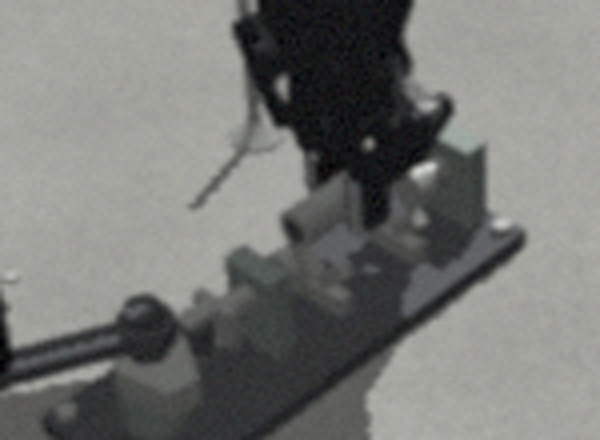

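View pics/top3_c.png

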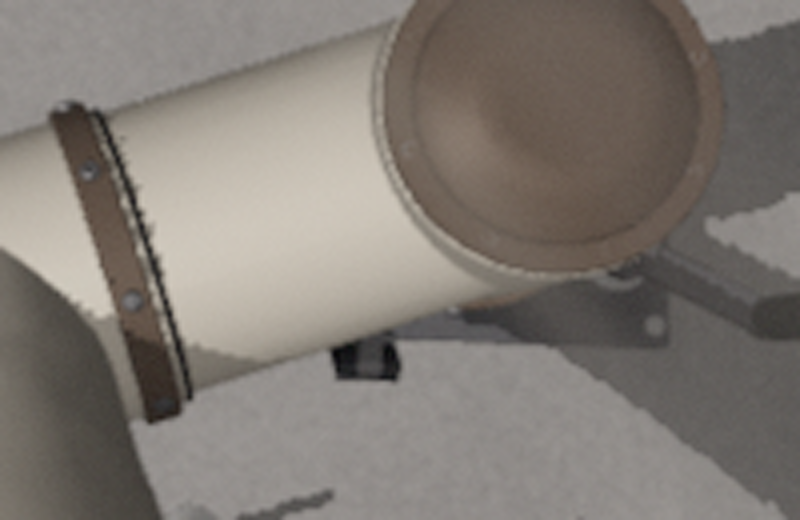

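```bash
sed -i 's/\[px,py,35\]/[px,py,pz]/; s/px,py,pt=pin/px,py,pt,pz=pin/' ov.py; python3 - <<'E'
from ov import *
F=(533.4,4.5,np.pi/2-0.0121)
draw("scene","pics/scene3.png","pics/ov4.png",(160,190,310,300),5,F,(533.8,15.2,np.pi/2-.0121,52.4+16),(501.3,-178.7))
E
```

```text
(no output)
```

View pics/ov4.png

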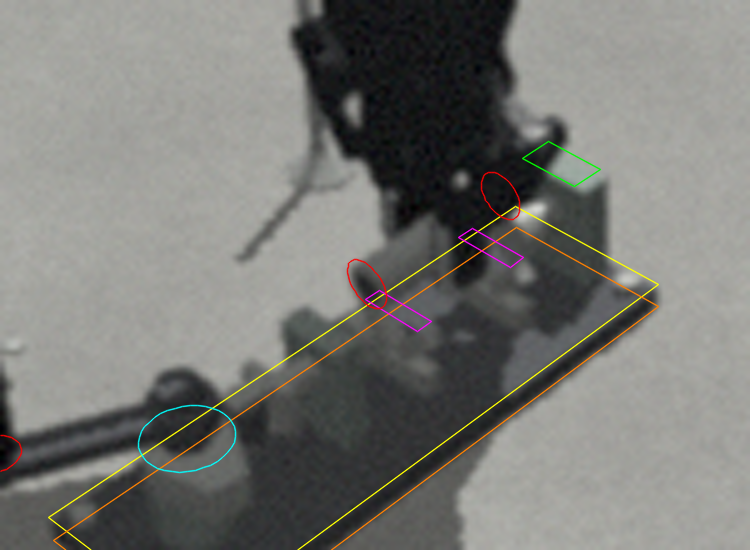

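Request:
arm_command(rows=[{"dx": 0.003, "dy": 0, "dz": -0.0005, "wx": 0, "wy": 0, "wz": 0, "gripper": 1}, {"dx": 0.006, "dy": 0, "dz": -0.0005, "wx": 0, "wy": 0, "wz": 0, "gripper": 1}, {"dx": 0.009, "dy": 0, "dz": -0.0005, "wx": 0, "wy": 0, "wz": 0, "gripper": 1}, {"dx": 0.012, "dy": 0, "dz": -0.0005, "wx": 0, "wy": 0, "wz": 0, "gripper": 1}, {"dx": 0.015, "dy": 0, "dz": -0.0005, "wx": 0, "wy": 0, "wz": 0, "gripper": 1}, {"dx": 0.017, "dy": 0, "dz": -0.0005, "wx": 0, "wy": 0, "wz": 0, "gripper": 1}, {"dx": 0.019, "dy": 0, "dz": -0.0005, "wx": 0, "wy": 0, "wz": 0, "gripper": 1}, {"dx": 0.019, "dy": 0, "dz": -0.0005, "wx": 0, "wy": 0, "wz": 0, "gripper": 1}])

```text
clock: 8.2
position: [533.6, 14.6, 33.1]
ee_rot: [-0.496, 0.504, 0.496, 0.503]
contact_force: [0.6, -0.6, -1.9]
gripper_width: 20.2
```

```bash
python3 - <<'E'
from snap import *
st()
snap(4,(250,170,450,300),(160,190,310,300),5)
to((533.5,14.5,30),180-0.7)
E
```

```text
t8.20 pos [533.6  14.6  33.1] F [ 0.6  -0.56 -1.9 ] w20.2 toolx [-0.001 -0.001 -1.   ] y ang 179.13 J [ 0.33  0.46 -0.45  0.   -0.65 -0.35]
t8.30 pos [533.8  14.6  33.4] F [ 0.27 -0.3  -1.5 ] w20.2 toolx [-0.001 -0.    -1.   ] y ang 179.14 J [ 0.33  0.46 -0.45  0.   -0.66 -0.35]
-> d [ 0.0034  0.0003 -0.0001] w [-0.16 -0.03 -0.03]
```

View pics/scene4_c.png

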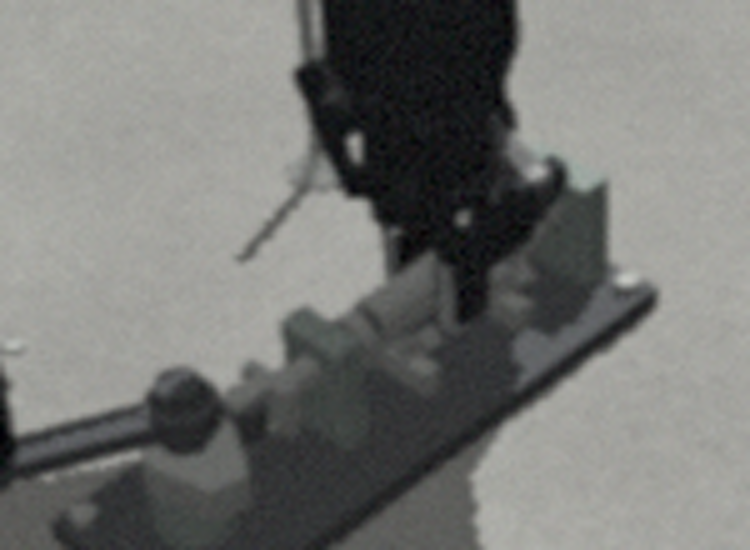

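The pin sits between jaw and anvil, its near end at crop (370,300), and nothing touches. I'll lower the rest of the way.

Request:
arm_command(rows=[{"dx": 0.0005, "dy": 0, "dz": 0, "wx": 0, "wy": 0, "wz": 0, "gripper": 1}, {"dx": 0.001, "dy": 0, "dz": 0, "wx": 0, "wy": 0, "wz": 0, "gripper": 1}, {"dx": 0.0015, "dy": 0, "dz": 0, "wx": 0, "wy": 0, "wz": 0, "gripper": 1}, {"dx": 0.002, "dy": 0, "dz": 0, "wx": 0, "wy": 0, "wz": 0, "gripper": 1}, {"dx": 0.0025, "dy": 0, "dz": 0, "wx": 0, "wy": 0, "wz": 0, "gripper": 1}, {"dx": 0.003, "dy": 0, "dz": 0, "wx": 0, "wy": 0, "wz": 0, "gripper": 1}, {"dx": 0.003, "dy": 0, "dz": 0, "wx": 0, "wy": 0, "wz": 0, "gripper": 1}, {"dx": 0.003, "dy": 0, "dz": 0, "wx": 0, "wy": 0, "wz": 0, "gripper": 1}])

```text
clock: 9.1
position: [534.1, 14.7, 30.5]
ee_rot: [-0.496, 0.504, 0.496, 0.504]
contact_force: [1.5, -0.8, -0.8]
gripper_width: 20.0
```

```bash
python3 - <<'E'
from g import *
st()
E
```

```text
t9.10 pos [534.1  14.7  30.5] F [ 1.53 -0.81 -0.77] w20.0 toolx [ 0. -0. -1.] y ang 179.14 J [ 0.33  0.47 -0.45  0.   -0.65 -0.35]
```

Request:
arm_command(rows=[{"dx": 0.0004, "dy": 0, "dz": 0, "wx": 0, "wy": 0, "wz": 0, "gripper": 1}, {"dx": 0.0008, "dy": 0, "dz": 0, "wx": 0, "wy": 0, "wz": 0, "gripper": 1}, {"dx": 0.0012, "dy": 0, "dz": 0, "wx": 0, "wy": 0, "wz": 0, "gripper": 1}, {"dx": 0.0015, "dy": 0, "dz": 0, "wx": 0, "wy": 0, "wz": 0, "gripper": 1}, {"dx": 0.0015, "dy": 0, "dz": 0, "wx": 0, "wy": 0, "wz": 0, "gripper": 1}, {"dx": 0.0015, "dy": 0, "dz": 0, "wx": 0, "wy": 0, "wz": 0, "gripper": 1}, {"dx": 0.0015, "dy": 0, "dz": 0, "wx": 0, "wy": 0, "wz": 0, "gripper": 1}, {"dx": 0.0015, "dy": 0, "dz": 0, "wx": 0, "wy": 0, "wz": 0, "gripper": 1}])

```text
clock: 9.9
position: [534.4, 14.7, 30.1]
ee_rot: [-0.497, 0.504, 0.496, 0.504]
contact_force: [-2.1, 0.7, 6.3]
gripper_width: 20.1
```

```bash
python3 - <<'E'
from g import *
st()
E
```

```text
t9.90 pos [534.4  14.7  30.1] F [-2.08  0.65  6.31] w20.1 toolx [ 0.001 -0.    -1.   ] y ang 179.15 J [ 0.33  0.47 -0.45  0.   -0.65 -0.35]
```

Seated at TCP z≈30 with 6 N, as predicted. I'll open partway to let go.

Request:
arm_command(rows=[{"dx": 0, "dy": 0, "dz": 0, "wx": 0, "wy": 0, "wz": 0, "gripper": 0.4}, {"dx": 0, "dy": 0, "dz": 0, "wx": 0, "wy": 0, "wz": 0, "gripper": 0.2}, {"dx": 0, "dy": 0, "dz": 0, "wx": 0, "wy": 0, "wz": 0, "gripper": 0}, {"dx": 0, "dy": 0, "dz": 0, "wx": 0, "wy": 0, "wz": 0, "gripper": 0}, {"dx": 0, "dy": 0, "dz": 0, "wx": 0, "wy": 0, "wz": 0, "gripper": 0}, {"dx": -0.01, "dy": 0, "dz": 0, "wx": 0, "wy": 0, "wz": 0, "gripper": 0}, {"dx": -0.03, "dy": 0, "dz": 0, "wx": 0, "wy": 0, "wz": 0, "gripper": 0}, {"dx": -0.05, "dy": 0, "dz": 0, "wx": 0, "wy": 0, "wz": 0, "gripper": 0}])

```text
clock: 10.7
position: [534.3, 14.7, 81.0]
ee_rot: [-0.497, 0.504, 0.496, 0.504]
contact_force: [0.4, 0.0, 0.2]
gripper_width: 42.6
```

```bash
python3 - <<'E'
from g import *
to((430,-60,220),150)
E
```

```text
t10.70 pos [534.3  14.7  81. ] F [0.39 0.02 0.21] w42.6 toolx [ 0.    -0.001 -1.   ] y ang 179.16 J [ 0.33  0.39 -0.41  0.   -0.77 -0.35]
-> d [-0.139   0.1031 -0.0763] w [29.16 -0.03  0.03]
```

Request:
arm_command(rows=[{"dx": -0.03, "dy": 0, "dz": 0, "wx": 0, "wy": 0, "wz": 0, "gripper": 0.5}, {"dx": -0.07, "dy": 0.01, "dz": 0, "wx": 8, "wy": 0, "wz": 0, "gripper": 1}, {"dx": -0.11, "dy": 0.03, "dz": -0.01, "wx": 16, "wy": 0, "wz": 0, "gripper": 1}, {"dx": -0.13, "dy": 0.06, "dz": -0.02, "wx": 24, "wy": 0, "wz": 0, "gripper": 1}, {"dx": -0.15, "dy": 0.09, "dz": -0.02, "wx": 32, "wy": 0, "wz": 0, "gripper": 1}, {"dx": -0.16, "dy": 0.12, "dz": -0.02, "wx": 40, "wy": 0, "wz": 0, "gripper": 1}, {"dx": -0.16, "dy": 0.14, "dz": -0.02, "wx": 48, "wy": 0, "wz": 0, "gripper": 1}, {"dx": -0.16, "dy": 0.14, "dz": -0.02, "wx": 56, "wy": 0, "wz": 0, "gripper": 1}])

```text
clock: 11.5
position: [391.5, -3.5, 242.3]
ee_rot: [-0.2, 0.677, 0.2, 0.679]
contact_force: [1.0, -0.6, -0.3]
gripper_width: 0.0
```

```bash
python3 - <<'E'
from snap import *
st()
snap(5,(275,190,470,275),(140,190,300,320),4)
E
```

```text
t11.50 pos [391.5  -3.5 242.3] F [ 1.03 -0.65 -0.3 ] w0.0 toolx [ 0.003  0.001 -1.   ] y ang 122.86 J [ 0.41 -0.04 -0.49  0.   -1.11 -1.41]
```

View pics/scene5_c.png

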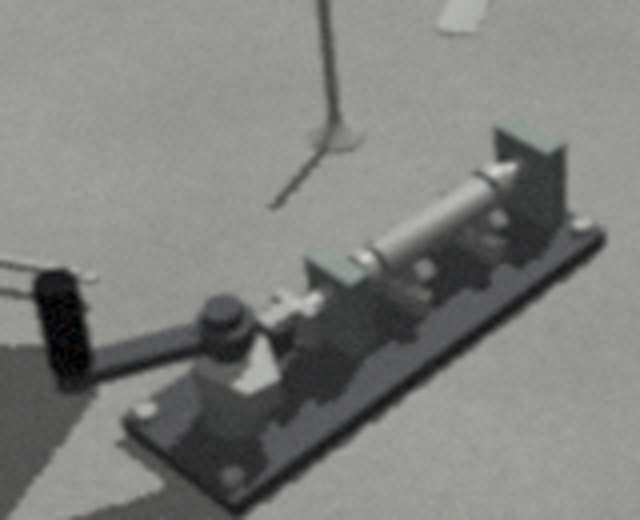

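View pics/top5_c.png

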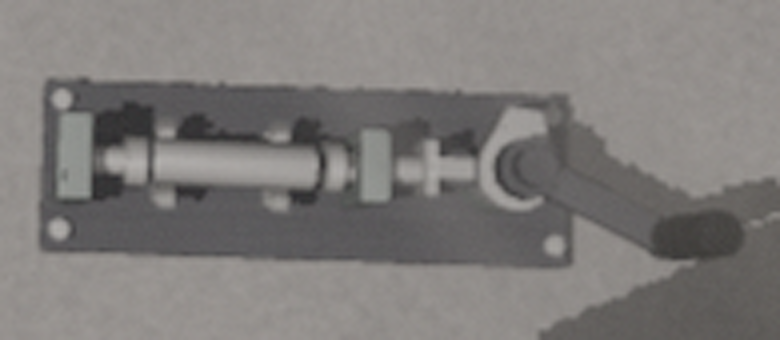

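The pin lies in both vees between anvil and jaw, at top crop (152–320,163), and is clear of the gripper. Next I'll go behind the knob.

```bash
python3 - <<'E'
from g import *
to((456,-156.5,180),63.8,flip=False)
E
```

```text
t11.60 pos [393.5  -3.2 242.1] F [0.59 0.12 0.04] w-0.0 toolx [ 0.003  0.    -1.   ] y ang 123.20 J [ 0.41 -0.04 -0.49  0.   -1.11 -1.4 ]
-> d [ 0.0622 -0.1624 -0.0317] w [ 5.94e+01  1.70e-01 -1.00e-02]
```

Request:
arm_command(rows=[{"dx": 0, "dy": -0.02, "dz": 0, "wx": 8, "wy": 0, "wz": 0, "gripper": 1}, {"dx": 0, "dy": -0.05, "dz": -0.01, "wx": 16, "wy": 0, "wz": 0, "gripper": 1}, {"dx": 0, "dy": -0.08, "dz": -0.015, "wx": 24, "wy": 0, "wz": 0, "gripper": 1}, {"dx": 0.01, "dy": -0.11, "dz": -0.02, "wx": 32, "wy": 0, "wz": 0, "gripper": 1}, {"dx": 0.03, "dy": -0.14, "dz": -0.03, "wx": 40, "wy": 0, "wz": 0, "gripper": 1}, {"dx": 0.05, "dy": -0.16, "dz": -0.032, "wx": 48, "wy": 0, "wz": 0, "gripper": 1}, {"dx": 0.062, "dy": -0.1624, "dz": -0.032, "wx": 56, "wy": 0, "wz": 0, "gripper": 1}, {"dx": 0.062, "dy": -0.1624, "dz": -0.032, "wx": 59.4, "wy": 0.1, "wz": 0, "gripper": 1}])

```text
clock: 12.4
position: [454.9, -157.5, 177.9]
ee_rot: [0.161, 0.69, -0.161, 0.687]
contact_force: [-0.7, 1.2, 0.5]
gripper_width: -0.0
```

```bash
python3 - <<'E'
from g import *
to((460,-158.4,82),63.8,flip=False)
E
```

```text
t12.40 pos [ 454.9 -157.5  177.9] F [-0.74  1.25  0.52] w-0.0 toolx [-0.004  0.001 -1.   ] y ang 63.64 J [ 0.    0.19 -0.41 -0.   -0.97 -2.04]
-> d [0.0959 0.0016 0.0053] w [-0.16 -0.23  0.08]
```

Request:
arm_command(rows=[{"dx": 0.015, "dy": 0.0015, "dz": 0.005, "wx": 0, "wy": 0, "wz": 0, "gripper": 1}, {"dx": 0.035, "dy": 0.0015, "dz": 0.005, "wx": 0, "wy": 0, "wz": 0, "gripper": 1}, {"dx": 0.055, "dy": 0.0015, "dz": 0.005, "wx": 0, "wy": -0.2, "wz": 0.1, "gripper": 1}, {"dx": 0.075, "dy": 0.0015, "dz": 0.005, "wx": 0, "wy": -0.2, "wz": 0.1, "gripper": 1}, {"dx": 0.09, "dy": 0.0015, "dz": 0.005, "wx": 0, "wy": -0.2, "wz": 0.1, "gripper": 1}, {"dx": 0.096, "dy": 0.0015, "dz": 0.005, "wx": 0, "wy": -0.2, "wz": 0.1, "gripper": 1}, {"dx": 0.096, "dy": 0.0015, "dz": 0.012, "wx": 0, "wy": -0.2, "wz": 0.1, "gripper": 1}, {"dx": 0.096, "dy": 0.0015, "dz": 0.02, "wx": 0, "wy": -0.2, "wz": 0.1, "gripper": 1}])

```text
clock: 13.2
position: [474.4, -165.4, 82.5]
ee_rot: [0.161, 0.688, -0.161, 0.689]
contact_force: [0.8, 0.1, 0.5]
gripper_width: 0.0
```

```bash
python3 - <<'E'
from snap import *
st()
snap(6,(275,190,470,275),(120,190,300,320),4)
st()
E
```

```text
t13.20 pos [ 474.4 -165.4   82.5] F [0.75 0.09 0.52] w0.0 toolx [ 0.001  0.    -1.   ] y ang 63.73 J [-0.01  0.35 -0.49 -0.   -0.74 -2.02]
t13.30 pos [ 475.4 -165.6   82.8] F [ 0.07 -0.54 -0.8 ] w0.2 toolx [ 0.003  0.    -1.   ] y ang 63.68 J [-0.01  0.35 -0.48 -0.   -0.74 -2.02]
```

View pics/scene6_c.png

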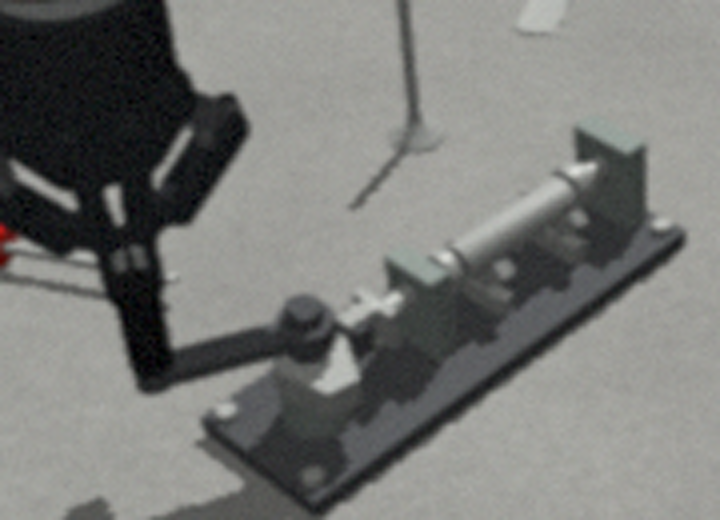

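View pics/top6_c.png

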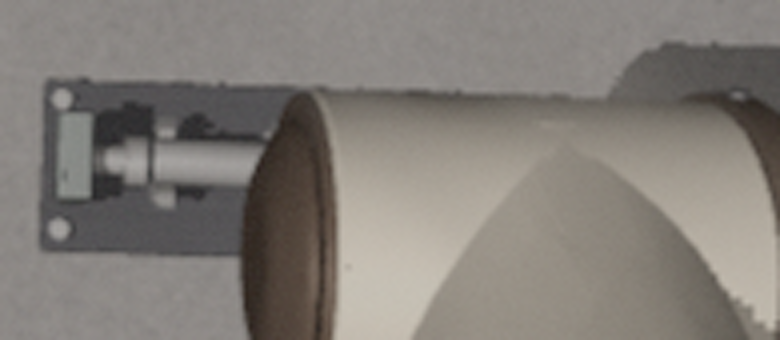

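```bash
cat > arc.py <<'E'
from g import *
import sys
S=np.array([531.9,-116.5]); RK=70.; B=21.
def e(f): return np.array([np.cos(f),np.sin(f)])
def cur():
    s,R=st(); v=s["position"][:2]-S; a=np.degrees(np.arctan2(v[1],v[0]))%360; phi=a+np.degrees(np.arctan2(B,RK))
    f=np.radians(phi); t=np.array([-np.sin(f),np.cos(f)]); F=-s["contact_force"][:2]
    print("phi %.1f  r %.1f  push %.2f radial %.2f"%(phi,np.hypot(*v),-s["contact_force"][:2]@t,s["contact_force"][:2]@e(f))); return s,R,phi
def arc(phi1,n=8,z=82.5):
    s,R,phi=cur()
    for k in range(1,n+1):
        f=np.radians(phi+(phi1-phi)*k/n); t=np.array([-np.sin(f),np.cos(f)]); p=S+RK*e(f)-B*t
        d=R.inv().apply(np.array([p[0],p[1],z])-s["position"])
        yaw=f-np.pi; y=np.array([np.cos(yaw),np.sin(yaw),0]);x=np.array([0,0,-1.])
        w=np.degrees((R.inv()*Rn.from_matrix(np.stack([x,y,np.cross(x,y)],1))).as_rotvec())
        print(k,(d/1000).round(4),w.round(1))
E
python3 -c "
from arc import *
arc(262)"
```

```text
t13.30 pos [ 475.4 -165.6   82.8] F [ 0.07 -0.54 -0.8 ] w0.2 toolx [ 0.003  0.    -1.   ] y ang 63.68 J [-0.01  0.35 -0.48 -0.   -0.74 -2.02]
phi 237.7  r 74.9  push -0.35 radial 0.42
1 [0.0003 0.0002 0.0043] [ 3.   0.1 -0.1]
2 [ 0.0003 -0.001   0.008 ] [-0.1  0.1 -0.1]
3 [ 0.0003 -0.002   0.0117] [-3.1  0.2 -0.1]
4 [ 0.0003 -0.0028  0.0155] [-6.2  0.2 -0.1]
5 [ 0.0003 -0.0034  0.0194] [-9.2  0.2 -0.1]
6 [ 0.0003 -0.0038  0.0232] [-12.2   0.2  -0.1]
7 [ 0.0004 -0.004   0.0271] [-15.3   0.2  -0.1]
8 [ 0.0004 -0.004   0.031 ] [-18.3   0.2  -0.1]
```

Request:
arm_command(rows=[{"dx": 0, "dy": 0, "dz": 0.0043, "wx": 0, "wy": 0, "wz": 0, "gripper": 1}, {"dx": 0, "dy": -0.001, "dz": 0.008, "wx": 0, "wy": 0, "wz": 0, "gripper": 1}, {"dx": 0, "dy": -0.002, "dz": 0.0117, "wx": -3, "wy": 0.2, "wz": -0.1, "gripper": 1}, {"dx": 0, "dy": -0.0028, "dz": 0.0155, "wx": -6, "wy": 0.2, "wz": -0.1, "gripper": 1}, {"dx": 0, "dy": -0.0034, "dz": 0.0194, "wx": -9, "wy": 0.2, "wz": -0.1, "gripper": 1}, {"dx": 0, "dy": -0.0038, "dz": 0.0232, "wx": -12, "wy": 0.2, "wz": -0.1, "gripper": 1}, {"dx": 0, "dy": -0.004, "dz": 0.0271, "wx": -15, "wy": 0.2, "wz": -0.1, "gripper": 1}, {"dx": 0, "dy": -0.004, "dz": 0.031, "wx": -18, "wy": 0.2, "wz": -0.1, "gripper": 1}])

```text
clock: 14.1
position: [501.1, -183.1, 83.1]
ee_rot: [0.05, 0.706, -0.051, 0.705]
contact_force: [-0.6, -0.5, 1.0]
gripper_width: -0.1
```

```bash
python3 -c "
from arc import *
arc(280)"
```

```text
t14.10 pos [ 501.1 -183.1   83.1] F [-0.58 -0.46  1.03] w-0.1 toolx [-0.002 -0.    -1.   ] y ang 81.80 J [-0.05  0.39 -0.41  0.   -0.77 -1.67]
phi 261.8  r 73.4  push 0.51 radial 0.54
1 [ 0.0006 -0.0005  0.0029] [-2.3 -0.1  0. ]
2 [ 0.0005 -0.0011  0.0057] [-4.6 -0.1  0. ]
3 [ 0.0005 -0.0017  0.0085] [-6.9 -0.1  0. ]
4 [ 0.0005 -0.0021  0.0114] [-9.1 -0.1  0. ]
5 [ 0.0005 -0.0025  0.0143] [-11.4  -0.1   0. ]
6 [ 0.0005 -0.0027  0.0172] [-13.7  -0.1   0. ]
7 [ 0.0005 -0.0028  0.0201] [-15.9  -0.1   0. ]
8 [ 0.0005 -0.0028  0.0229] [-18.2  -0.1   0. ]
```

Request:
arm_command(rows=[{"dx": 0.0005, "dy": -0.0005, "dz": 0.0029, "wx": -2.3, "wy": 0, "wz": 0, "gripper": 1}, {"dx": 0.0005, "dy": -0.0011, "dz": 0.0057, "wx": -4.6, "wy": 0, "wz": 0, "gripper": 1}, {"dx": 0.0005, "dy": -0.0017, "dz": 0.0085, "wx": -6.9, "wy": 0, "wz": 0, "gripper": 1}, {"dx": 0.0005, "dy": -0.0021, "dz": 0.0114, "wx": -9.1, "wy": 0, "wz": 0, "gripper": 1}, {"dx": 0.0005, "dy": -0.0025, "dz": 0.0143, "wx": -11.4, "wy": 0, "wz": 0, "gripper": 1}, {"dx": 0.0005, "dy": -0.0027, "dz": 0.0172, "wx": -13.7, "wy": 0, "wz": 0, "gripper": 1}, {"dx": 0.0005, "dy": -0.0028, "dz": 0.0201, "wx": -15.9, "wy": 0, "wz": 0, "gripper": 1}, {"dx": 0.0005, "dy": -0.0028, "dz": 0.0229, "wx": -18.2, "wy": 0, "wz": 0, "gripper": 1}])

```text
clock: 14.9
position: [523.0, -189.5, 82.7]
ee_rot: [-0.062, 0.705, 0.062, 0.703]
contact_force: [-1.9, -1.3, 0.4]
gripper_width: 0.1
```

```bash
python3 - <<'E'
from arc import *
cur()
from snap import *
snap(7,(275,190,470,275),(120,190,300,320),4)
E
```

```text
t14.90 pos [ 523.  -189.5   82.7] F [-1.86 -1.29  0.41] w0.1 toolx [-0.003 -0.001 -1.   ] y ang 100.09 J [-0.06  0.42 -0.35  0.   -0.8  -1.34]
phi 279.7  r 73.5  push 2.05 radial 0.95
```

View pics/scene7_c.png

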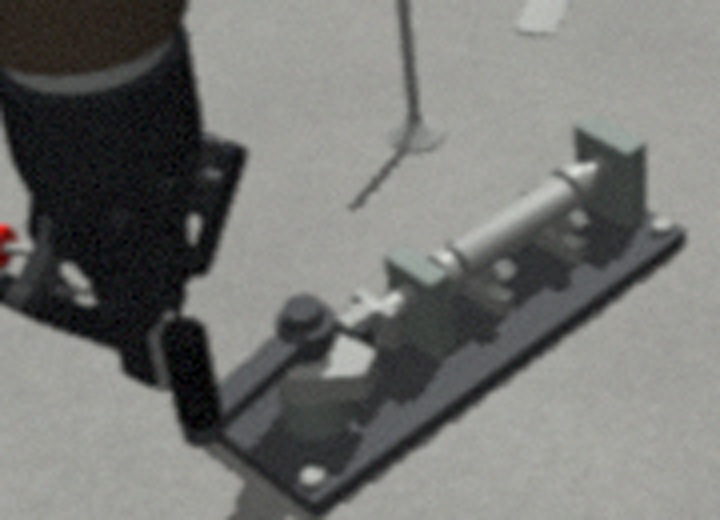

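```bash
python3 -c "
from arc import *
arc(290)"
```

```text
t15.00 pos [ 523.6 -189.4   82.7] F [ 0.66 -0.88  0.01] w0.1 toolx [-0.002 -0.001 -1.   ] y ang 100.00 J [-0.06  0.42 -0.35  0.   -0.8  -1.34]
phi 280.2  r 73.3  push -0.49 radial 0.98
1 [ 0.0002 -0.0002  0.0016] [-1.4 -0.1  0. ]
2 [ 0.0002 -0.0006  0.0031] [-2.6 -0.1  0. ]
3 [ 0.0002 -0.0009  0.0046] [-3.9 -0.1  0. ]
4 [ 0.0002 -0.0013  0.0062] [-5.1 -0.1  0. ]
5 [ 0.0002 -0.0016  0.0077] [-6.3 -0.1  0. ]
6 [ 0.0002 -0.0018  0.0092] [-7.5 -0.1  0. ]
7 [ 0.0002 -0.0021  0.0108] [-8.8 -0.1  0. ]
8 [ 0.0002 -0.0023  0.0123] [-10.   -0.1   0. ]
```

The knob follows the fingers, and the cam nose has turned towards the roller.

Request:
arm_command(rows=[{"dx": 0, "dy": -0.0002, "dz": 0.0016, "wx": -1.4, "wy": 0, "wz": 0, "gripper": 1}, {"dx": 0, "dy": -0.0006, "dz": 0.0031, "wx": -2.6, "wy": 0, "wz": 0, "gripper": 1}, {"dx": 0, "dy": -0.0009, "dz": 0.0046, "wx": -3.9, "wy": 0, "wz": 0, "gripper": 1}, {"dx": 0, "dy": -0.0013, "dz": 0.0062, "wx": -5.1, "wy": 0, "wz": 0, "gripper": 1}, {"dx": 0, "dy": -0.0016, "dz": 0.0077, "wx": -6.3, "wy": 0, "wz": 0, "gripper": 1}, {"dx": 0, "dy": -0.0018, "dz": 0.0092, "wx": -7.5, "wy": 0, "wz": 0, "gripper": 1}, {"dx": 0, "dy": -0.0021, "dz": 0.0108, "wx": -8.8, "wy": 0, "wz": 0, "gripper": 1}, {"dx": 0, "dy": -0.0023, "dz": 0.0123, "wx": -10, "wy": 0, "wz": 0, "gripper": 1}])

```text
clock: 15.8
position: [536.1, -189.6, 82.7]
ee_rot: [-0.123, 0.697, 0.123, 0.696]
contact_force: [-2.3, -2.6, 0.4]
gripper_width: 0.0
```

```bash
python3 -c "
from arc import *
arc(298)"
```

```text
t15.80 pos [ 536.1 -189.6   82.7] F [-2.33 -2.6   0.4 ] w0.0 toolx [-0.002 -0.001 -1.   ] y ang 110.09 J [-0.05  0.44 -0.32  0.   -0.81 -1.17]
phi 290.0  r 73.2  push 3.08 radial 1.64
1 [ 0.0002 -0.0002  0.0013] [-0.9 -0.1 -0. ]
2 [ 0.0002 -0.0005  0.0025] [-1.9 -0.1 -0. ]
3 [ 0.0002 -0.0009  0.0037] [-2.9 -0.1 -0. ]
4 [ 0.0002 -0.0011  0.005 ] [-3.9 -0.1 -0. ]
5 [ 0.0002 -0.0014  0.0062] [-4.9 -0.1 -0. ]
6 [ 0.0002 -0.0017  0.0075] [-5.9 -0.1 -0. ]
7 [ 0.0002 -0.0019  0.0087] [-6.9 -0.1 -0. ]
8 [ 0.0001 -0.0021  0.01  ] [-7.9 -0.1 -0. ]
```

Request:
arm_command(rows=[{"dx": 0, "dy": -0.0002, "dz": 0.0013, "wx": -1, "wy": 0, "wz": 0, "gripper": 1}, {"dx": 0, "dy": -0.0005, "dz": 0.0025, "wx": -2, "wy": 0, "wz": 0, "gripper": 1}, {"dx": 0, "dy": -0.0009, "dz": 0.0037, "wx": -3, "wy": 0, "wz": 0, "gripper": 1}, {"dx": 0, "dy": -0.0011, "dz": 0.005, "wx": -4, "wy": 0, "wz": 0, "gripper": 1}, {"dx": 0, "dy": -0.0014, "dz": 0.0062, "wx": -5, "wy": 0, "wz": 0, "gripper": 1}, {"dx": 0, "dy": -0.0017, "dz": 0.0075, "wx": -6, "wy": 0, "wz": 0, "gripper": 1}, {"dx": 0, "dy": -0.0019, "dz": 0.0087, "wx": -7, "wy": 0, "wz": 0, "gripper": 1}, {"dx": 0, "dy": -0.0021, "dz": 0.01, "wx": -8, "wy": 0, "wz": 0, "gripper": 1}])

```text
clock: 16.6
position: [546.3, -188.2, 82.7]
ee_rot: [-0.172, 0.687, 0.172, 0.685]
contact_force: [-2.1, -4.2, 0.6]
gripper_width: 0.3
```

```bash
python3 - <<'E'
from arc import *
cur()
from snap import *
snap(8,(275,190,470,275),(120,190,300,320),4)
arc(304)
E
```

```text
t16.60 pos [ 546.3 -188.2   82.7] F [-2.13 -4.16  0.57] w0.3 toolx [-0.002 -0.001 -1.   ] y ang 118.18 J [-0.05  0.45 -0.3   0.   -0.82 -1.03]
phi 298.0  r 73.1  push 3.83 radial 2.67
t16.70 pos [ 546.5 -188.1   82.7] F [-2.32 -3.36  0.34] w0.1 toolx [-0.002 -0.001 -1.   ] y ang 118.13 J [-0.05  0.45 -0.3   0.   -0.82 -1.03]
phi 298.2  r 73.1  push 3.64 radial 1.87
1 [ 0.0002 -0.0002  0.0009] [-0.8 -0.1 -0. ]
2 [ 0.0002 -0.0005  0.0018] [-1.5 -0.1 -0. ]
3 [ 0.0002 -0.0007  0.0027] [-2.3 -0.1 -0. ]
4 [ 0.0001 -0.0009  0.0036] [-3.  -0.1 -0. ]
5 [ 0.0001 -0.0012  0.0044] [-3.7 -0.1 -0. ]
6 [ 0.0001 -0.0014  0.0053] [-4.4 -0.1 -0. ]
7 [ 0.0001 -0.0015  0.0062] [-5.2 -0.1 -0. ]
8 [ 0.0001 -0.0017  0.0071] [-5.9 -0.1 -0. ]
```

View pics/scene8_c.png

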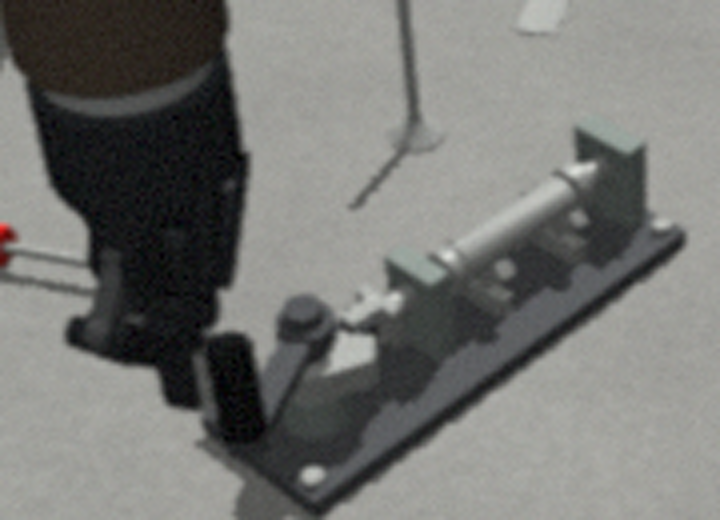

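Request:
arm_command(rows=[{"dx": 0, "dy": -0.0002, "dz": 0.0009, "wx": -0.8, "wy": 0, "wz": 0, "gripper": 1}, {"dx": 0, "dy": -0.0005, "dz": 0.0018, "wx": -1.5, "wy": 0, "wz": 0, "gripper": 1}, {"dx": 0, "dy": -0.0007, "dz": 0.0027, "wx": -2.3, "wy": 0, "wz": 0, "gripper": 1}, {"dx": 0, "dy": -0.0009, "dz": 0.0036, "wx": -3, "wy": 0, "wz": 0, "gripper": 1}, {"dx": 0, "dy": -0.0012, "dz": 0.0044, "wx": -3.7, "wy": 0, "wz": 0, "gripper": 1}, {"dx": 0, "dy": -0.0014, "dz": 0.0053, "wx": -4.4, "wy": 0, "wz": 0, "gripper": 1}, {"dx": 0, "dy": -0.0015, "dz": 0.0062, "wx": -5.2, "wy": 0, "wz": 0, "gripper": 1}, {"dx": 0, "dy": -0.0017, "dz": 0.0071, "wx": -5.9, "wy": 0, "wz": 0, "gripper": 1}])

```text
clock: 17.5
position: [553.6, -186.4, 82.6]
ee_rot: [-0.207, 0.677, 0.207, 0.675]
contact_force: [-2.9, -5.5, -0.1]
gripper_width: -0.1
```

```bash
python3 -c "
from arc import *
arc(310)"
```

```text
t17.50 pos [ 553.6 -186.4   82.6] F [-2.91 -5.47 -0.11] w-0.1 toolx [-0.002 -0.001 -1.   ] y ang 124.09 J [-0.05  0.46 -0.28  0.   -0.83 -0.93]
phi 303.9  r 73.2  push 5.47 radial 2.92
1 [ 0.0001 -0.0002  0.001 ] [-0.6 -0.1 -0. ]
2 [ 0.0001 -0.0005  0.0019] [-1.4 -0.1 -0. ]
3 [ 0.0001 -0.0007  0.0028] [-2.1 -0.1 -0. ]
4 [ 0.0001 -0.0009  0.0038] [-2.9 -0.1 -0. ]
5 [ 0.0001 -0.0012  0.0047] [-3.6 -0.1 -0. ]
6 [ 0.0001 -0.0014  0.0056] [-4.4 -0.1 -0. ]
7 [ 0.0001 -0.0016  0.0066] [-5.1 -0.1 -0. ]
8 [ 0.0001 -0.0018  0.0075] [-5.9 -0.1 -0. ]
```

Request:
arm_command(rows=[{"dx": 0, "dy": -0.0002, "dz": 0.001, "wx": -0.7, "wy": 0, "wz": 0, "gripper": 1}, {"dx": 0, "dy": -0.0005, "dz": 0.0019, "wx": -1.4, "wy": 0, "wz": 0, "gripper": 1}, {"dx": 0, "dy": -0.0007, "dz": 0.0028, "wx": -2.1, "wy": 0, "wz": 0, "gripper": 1}, {"dx": 0, "dy": -0.0009, "dz": 0.0038, "wx": -2.9, "wy": 0, "wz": 0, "gripper": 1}, {"dx": 0, "dy": -0.0012, "dz": 0.0047, "wx": -3.6, "wy": 0, "wz": 0, "gripper": 1}, {"dx": 0, "dy": -0.0014, "dz": 0.0056, "wx": -4.4, "wy": 0, "wz": 0, "gripper": 1}, {"dx": 0, "dy": -0.0016, "dz": 0.0066, "wx": -5.1, "wy": 0, "wz": 0, "gripper": 1}, {"dx": 0, "dy": -0.0018, "dz": 0.0075, "wx": -5.9, "wy": 0, "wz": 0, "gripper": 1}])

```text
clock: 18.3
position: [560.2, -184.1, 82.6]
ee_rot: [-0.242, 0.666, 0.242, 0.663]
contact_force: [-3.5, -5.8, 1.4]
gripper_width: -0.0
```

```bash
python3 - <<'E'
from arc import *
cur()
from snap import *
snap(9,(275,190,470,275),(120,190,300,320),4)
arc(315)
E
```

```text
t18.30 pos [ 560.2 -184.1   82.6] F [-3.53 -5.83  1.44] w-0.0 toolx [-0.003 -0.001 -1.   ] y ang 130.05 J [-0.04  0.47 -0.27  0.   -0.84 -0.83]
phi 309.4  r 73.3  push 6.43 radial 2.26
t18.40 pos [ 560.3 -184.1   82.6] F [-4.27 -6.    1.84] w-0.0 toolx [-0.003 -0.001 -1.   ] y ang 130.03 J [-0.04  0.47 -0.27  0.   -0.84 -0.83]
phi 309.5  r 73.3  push 7.11 radial 1.91
1 [ 0.0001 -0.0001  0.0009] [-0.2 -0.2 -0.1]
2 [ 0.0001 -0.0003  0.0017] [-0.9 -0.2 -0.1]
3 [ 0.0001 -0.0005  0.0026] [-1.5 -0.2 -0.1]
4 [ 0.0001 -0.0008  0.0034] [-2.2 -0.2 -0.1]
5 [ 0.0001 -0.001   0.0043] [-2.9 -0.2 -0.1]
6 [ 0.0001 -0.0012  0.0051] [-3.6 -0.2 -0.1]
7 [ 0.0001 -0.0014  0.006 ] [-4.3 -0.2 -0.1]
8 [ 0.0001 -0.0016  0.0068] [-5.  -0.2 -0.1]
```

View pics/scene9_c.png

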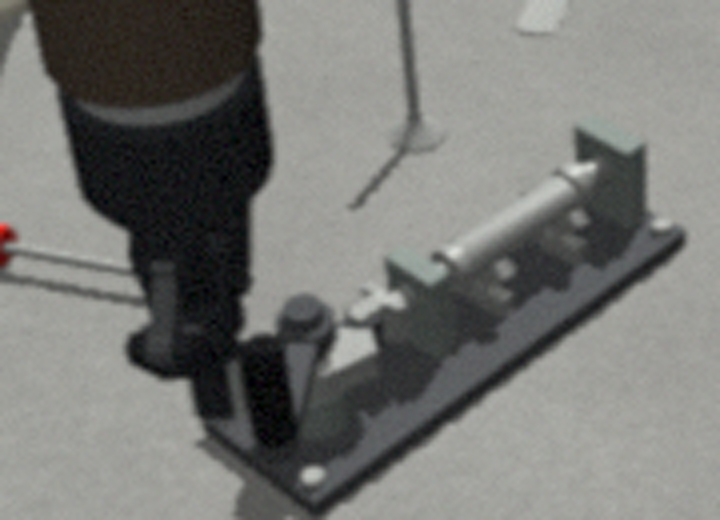

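View pics/top9_c.png

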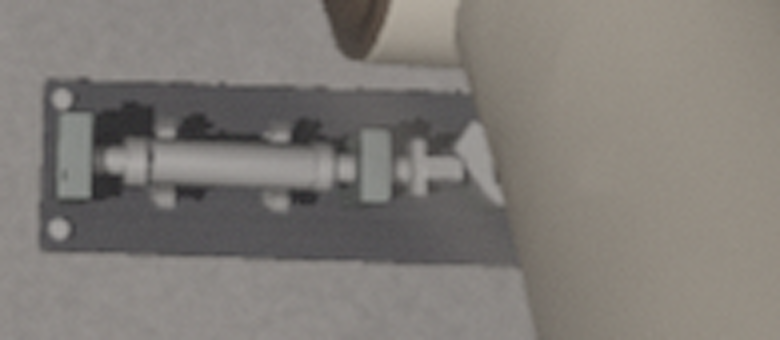

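The top view shows the jaw now touching the pin, and the follower is about 5 mm out.

Request:
arm_command(rows=[{"dx": 0, "dy": -0.0001, "dz": 0.0009, "wx": -0.4, "wy": 0, "wz": 0, "gripper": 1}, {"dx": 0, "dy": -0.0003, "dz": 0.0017, "wx": -0.9, "wy": 0, "wz": 0, "gripper": 1}, {"dx": 0, "dy": -0.0005, "dz": 0.0026, "wx": -1.5, "wy": -0.1, "wz": 0, "gripper": 1}, {"dx": 0, "dy": -0.0008, "dz": 0.0034, "wx": -2.2, "wy": -0.1, "wz": 0, "gripper": 1}, {"dx": 0, "dy": -0.001, "dz": 0.0043, "wx": -2.9, "wy": -0.1, "wz": 0, "gripper": 1}, {"dx": 0, "dy": -0.0012, "dz": 0.0051, "wx": -3.6, "wy": -0.1, "wz": 0, "gripper": 1}, {"dx": 0, "dy": -0.0014, "dz": 0.006, "wx": -4.3, "wy": -0.1, "wz": 0, "gripper": 1}, {"dx": 0, "dy": -0.0016, "dz": 0.0068, "wx": -5, "wy": -0.1, "wz": 0, "gripper": 1}])

```text
clock: 19.2
position: [565.4, -181.8, 82.6]
ee_rot: [-0.271, 0.655, 0.271, 0.652]
contact_force: [-3.7, -7.9, 1.8]
gripper_width: 0.0
```

```bash
python3 -c "
from arc import *
arc(319.5)"
```

```text
t19.20 pos [ 565.4 -181.8   82.6] F [-3.7  -7.87  1.8 ] w0.0 toolx [-0.004 -0.001 -1.   ] y ang 135.07 J [-0.04  0.48 -0.26  0.   -0.84 -0.75]
phi 313.9  r 73.4  push 8.13 radial 3.11
1 [0.0001 0.     0.0009] [ 0.5 -0.2 -0.1]
2 [ 0.0001 -0.0002  0.0018] [-0.2 -0.2 -0.1]
3 [ 0.0001 -0.0005  0.0027] [-0.9 -0.2 -0.1]
4 [ 0.0001 -0.0007  0.0035] [-1.6 -0.2 -0.1]
5 [ 0.0001 -0.0009  0.0044] [-2.3 -0.2 -0.1]
6 [ 0.0001 -0.0012  0.0052] [-3.  -0.2 -0.1]
7 [ 0.0001 -0.0014  0.0061] [-3.7 -0.2 -0.1]
8 [ 0.0001 -0.0016  0.007 ] [-4.4 -0.2 -0.1]
```

Request:
arm_command(rows=[{"dx": 0, "dy": 0, "dz": 0.0009, "wx": 0, "wy": 0, "wz": 0, "gripper": 1}, {"dx": 0, "dy": -0.0002, "dz": 0.0018, "wx": -0.2, "wy": -0.1, "wz": 0, "gripper": 1}, {"dx": 0, "dy": -0.0005, "dz": 0.0027, "wx": -0.9, "wy": -0.2, "wz": -0.1, "gripper": 1}, {"dx": 0, "dy": -0.0007, "dz": 0.0035, "wx": -1.6, "wy": -0.2, "wz": -0.1, "gripper": 1}, {"dx": 0, "dy": -0.0009, "dz": 0.0044, "wx": -2.3, "wy": -0.2, "wz": -0.1, "gripper": 1}, {"dx": 0, "dy": -0.0012, "dz": 0.0052, "wx": -3, "wy": -0.2, "wz": -0.1, "gripper": 1}, {"dx": 0, "dy": -0.0013, "dz": 0.006, "wx": -3.7, "wy": -0.2, "wz": -0.1, "gripper": 1}, {"dx": 0, "dy": -0.0015, "dz": 0.0065, "wx": -4.4, "wy": -0.2, "wz": -0.1, "gripper": 1}])

```text
clock: 20.0
position: [569.4, -179.8, 82.6]
ee_rot: [-0.296, 0.644, 0.296, 0.641]
contact_force: [-5.8, -8.8, 2.2]
gripper_width: -0.1
```

```bash
python3 - <<'E'
from arc import *
cur()
from snap import *
snap(10,(275,190,470,275),(120,190,300,320),4)
arc(323.5)
E
```

```text
t20.00 pos [ 569.4 -179.8   82.6] F [-5.81 -8.81  2.25] w-0.1 toolx [-0.004 -0.001 -1.   ] y ang 139.50 J [-0.03  0.48 -0.25  0.   -0.85 -0.67]
phi 317.3  r 73.6  push 10.42 radial 1.69
t20.10 pos [ 569.5 -179.8   82.6] F [-6.07 -8.97  2.13] w0.0 toolx [-0.004 -0.001 -1.   ] y ang 139.49 J [-0.03  0.48 -0.25  0.   -0.85 -0.67]
phi 317.4  r 73.6  push 10.71 radial 1.60
1 [0.0001 0.0002 0.0011] [ 1.3 -0.2 -0.1]
2 [ 0.0001 -0.0001  0.002 ] [ 0.5 -0.2 -0.1]
3 [ 0.0001 -0.0004  0.0029] [-0.2 -0.2 -0.1]
4 [ 0.0001 -0.0007  0.0039] [-1.  -0.2 -0.1]
5 [ 0.0001 -0.0009  0.0048] [-1.7 -0.2 -0.1]
6 [ 0.0001 -0.0012  0.0057] [-2.5 -0.2 -0.1]
7 [ 0.     -0.0014  0.0067] [-3.3 -0.2 -0.1]
8 [ 0.     -0.0016  0.0076] [-4.  -0.2 -0.2]
```

View pics/top10_c.png

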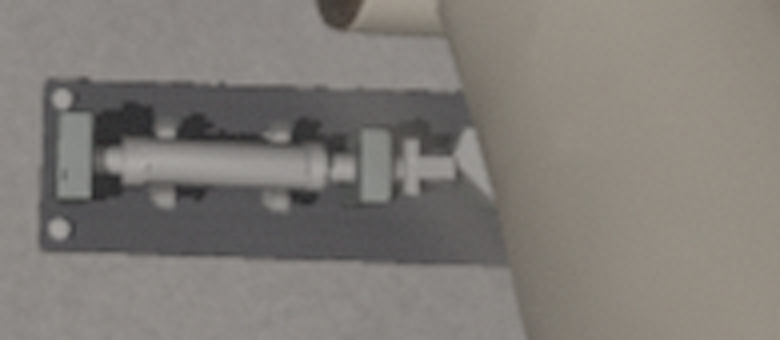

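View pics/scene10_c.png

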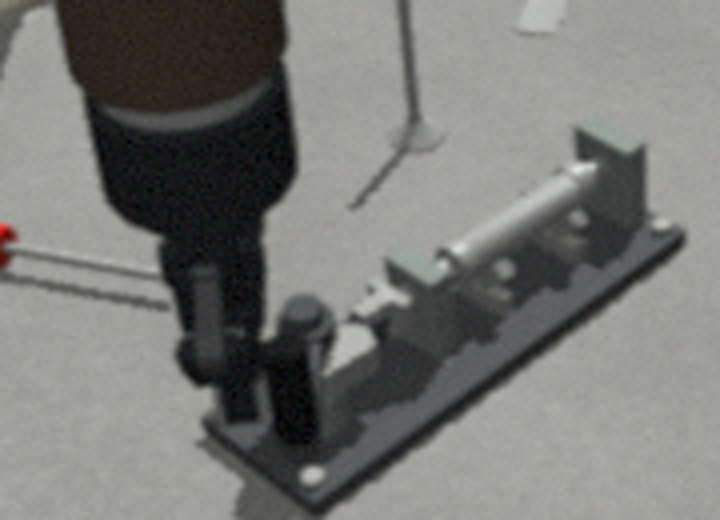

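The follower is about 9 mm out, the load is 10.6 N and near its peak, and the pin is against the anvil. I'll use smaller steps from here.

Request:
arm_command(rows=[{"dx": 0, "dy": 0, "dz": 0.0008, "wx": 0, "wy": 0, "wz": 0, "gripper": 1}, {"dx": 0, "dy": -0.0001, "dz": 0.0016, "wx": 0, "wy": -0.1, "wz": -0.1, "gripper": 1}, {"dx": 0, "dy": -0.0004, "dz": 0.0024, "wx": -0.5, "wy": -0.2, "wz": -0.1, "gripper": 1}, {"dx": 0, "dy": -0.0006, "dz": 0.0032, "wx": -1, "wy": -0.2, "wz": -0.1, "gripper": 1}, {"dx": 0, "dy": -0.0008, "dz": 0.004, "wx": -1.6, "wy": -0.2, "wz": -0.1, "gripper": 1}, {"dx": 0, "dy": -0.001, "dz": 0.0048, "wx": -2.2, "wy": -0.2, "wz": -0.1, "gripper": 1}, {"dx": 0, "dy": -0.0012, "dz": 0.0055, "wx": -2.8, "wy": -0.2, "wz": -0.1, "gripper": 1}, {"dx": 0, "dy": -0.0014, "dz": 0.006, "wx": -3.3, "wy": -0.2, "wz": -0.1, "gripper": 1}])

```text
clock: 20.9
position: [573.9, -176.8, 82.6]
ee_rot: [-0.314, 0.634, 0.315, 0.633]
contact_force: [-3.2, -5.6, 1.4]
gripper_width: -0.3
```

```bash
python3 - <<'E'
from arc import *
arc(326)
E
```

```text
t20.90 pos [ 573.9 -176.8   82.6] F [-3.19 -5.64  1.36] w-0.3 toolx [-0.002 -0.    -1.   ] y ang 142.83 J [-0.03  0.49 -0.24  0.   -0.85 -0.62]
phi 321.5  r 73.5  push 6.40 radial 1.01
1 [0.0001 0.0002 0.0008] [ 0.8 -0.1 -0.1]
2 [ 0.0001 -0.      0.0015] [ 0.2 -0.1 -0.1]
3 [ 0.0001 -0.0002  0.0022] [-0.4 -0.1 -0.1]
4 [ 0.0001 -0.0004  0.0029] [-0.9 -0.1 -0.1]
5 [ 0.0001 -0.0006  0.0036] [-1.5 -0.1 -0.1]
6 [ 0.0001 -0.0008  0.0042] [-2.1 -0.1 -0.1]
7 [ 0.0001 -0.001   0.0049] [-2.6 -0.1 -0.1]
8 [ 0.0001 -0.0012  0.0056] [-3.2 -0.1 -0.1]
```

The load is falling off, from 10.7 to 6.4 N, so the corner is close. I'll take a small step.

Request:
arm_command(rows=[{"dx": 0, "dy": 0, "dz": 0.0005, "wx": 0, "wy": 0, "wz": 0, "gripper": 1}, {"dx": 0, "dy": 0, "dz": 0.001, "wx": 0, "wy": -0.1, "wz": 0, "gripper": 1}, {"dx": 0, "dy": -0.0001, "dz": 0.0015, "wx": -0.2, "wy": -0.1, "wz": 0, "gripper": 1}, {"dx": 0, "dy": -0.0002, "dz": 0.002, "wx": -0.5, "wy": -0.1, "wz": 0, "gripper": 1}, {"dx": 0, "dy": -0.0003, "dz": 0.0025, "wx": -0.8, "wy": -0.1, "wz": 0, "gripper": 1}, {"dx": 0, "dy": -0.0004, "dz": 0.003, "wx": -1.2, "wy": -0.1, "wz": 0, "gripper": 1}, {"dx": 0, "dy": -0.0005, "dz": 0.0033, "wx": -1.5, "wy": -0.1, "wz": 0, "gripper": 1}, {"dx": 0, "dy": -0.0006, "dz": 0.0035, "wx": -1.8, "wy": -0.1, "wz": 0, "gripper": 1}])

```text
clock: 21.7
position: [576.7, -174.5, 82.6]
ee_rot: [-0.324, 0.628, 0.325, 0.628]
contact_force: [-0.8, -5.1, 1.3]
gripper_width: -0.1
```

```bash
python3 - <<'E'
from arc import *
cur()
from snap import *
snap(11,(275,190,470,275),(120,190,300,320),4)
arc(326)
E
```

```text
t21.70 pos [ 576.7 -174.5   82.6] F [-0.8  -5.06  1.25] w-0.1 toolx [-0.001  0.001 -1.   ] y ang 144.67 J [-0.03  0.49 -0.23 -0.   -0.85 -0.59]
phi 324.4  r 73.3  push 4.58 radial 2.30
t21.80 pos [ 576.8 -174.4   82.6] F [-1.22 -3.8   0.23] w0.1 toolx [-0.     0.001 -1.   ] y ang 144.65 J [-0.03  0.49 -0.23 -0.   -0.85 -0.59]
phi 324.5  r 73.2  push 3.80 radial 1.21
1 [0.0001 0.0001 0.0003] [-0.   0.  -0.1]
2 [0.0001 0.     0.0005] [-0.2  0.  -0.1]
3 [ 0.0001 -0.0001  0.0008] [-0.4  0.  -0.1]
4 [ 0.0001 -0.0001  0.001 ] [-0.6  0.  -0.1]
5 [ 0.0001 -0.0002  0.0012] [-0.8  0.  -0.1]
6 [ 0.0001 -0.0003  0.0015] [-1.   0.  -0.1]
7 [ 0.0001 -0.0003  0.0017] [-1.2  0.  -0.1]
8 [ 0.0001 -0.0004  0.0019] [-1.3  0.  -0.1]
```

View pics/top11_c.png

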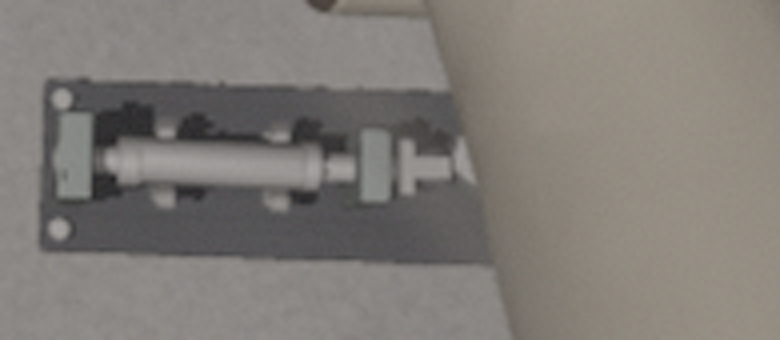

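View pics/scene11_c.png

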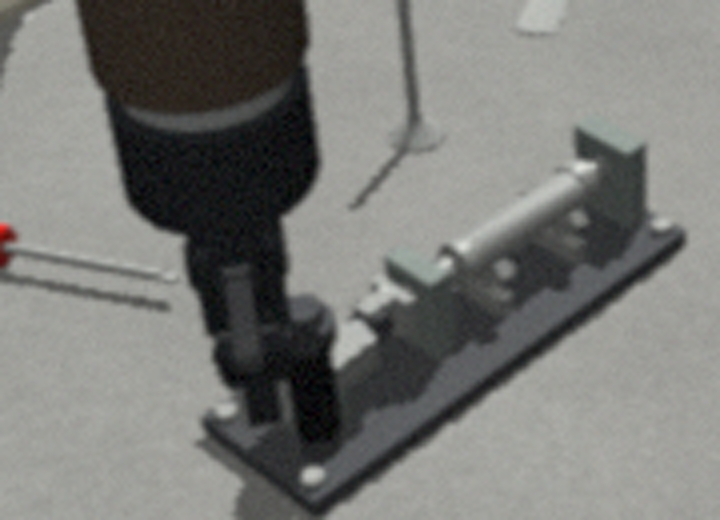

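Request:
arm_command(rows=[{"dx": 0, "dy": 0, "dz": 0.0003, "wx": 0, "wy": 0, "wz": 0, "gripper": 1}, {"dx": 0, "dy": 0, "dz": 0.0006, "wx": -0.2, "wy": 0, "wz": 0, "gripper": 1}, {"dx": 0, "dy": -0.0001, "dz": 0.001, "wx": -0.4, "wy": 0, "wz": 0, "gripper": 1}, {"dx": 0, "dy": -0.0002, "dz": 0.0014, "wx": -0.7, "wy": 0, "wz": 0, "gripper": 1}, {"dx": 0, "dy": -0.0003, "dz": 0.0018, "wx": -1, "wy": 0, "wz": 0, "gripper": 1}, {"dx": 0, "dy": -0.0004, "dz": 0.0021, "wx": -1.3, "wy": 0, "wz": 0, "gripper": 1}, {"dx": 0, "dy": -0.0005, "dz": 0.0024, "wx": -1.6, "wy": 0, "wz": 0, "gripper": 1}, {"dx": 0, "dy": -0.0005, "dz": 0.0024, "wx": -1.6, "wy": 0, "wz": 0, "gripper": 1}])

```text
clock: 22.6
position: [578.9, -172.5, 82.6]
ee_rot: [-0.333, 0.623, 0.334, 0.624]
contact_force: [0.2, -3.0, -1.2]
gripper_width: 0.1
```

```bash
python3 - <<'E'
from arc import *
arc(328)
E
```

```text
t22.60 pos [ 578.9 -172.5   82.6] F [ 0.21 -2.98 -1.18] w0.1 toolx [ 0.     0.001 -1.   ] y ang 146.27 J [-0.02  0.49 -0.23 -0.   -0.85 -0.56]
phi 326.7  r 73.1  push 2.38 radial 1.81
1 [ 0.0001 -0.      0.0002] [-0.6  0.1 -0. ]
2 [ 0.0001 -0.0001  0.0004] [-0.8  0.1 -0. ]
3 [ 0.0001 -0.0001  0.0006] [-0.9  0.1 -0. ]
4 [ 0.0001 -0.0002  0.0008] [-1.1  0.1 -0. ]
5 [ 0.0001 -0.0002  0.001 ] [-1.2  0.1 -0. ]
6 [ 0.0001 -0.0003  0.0012] [-1.4  0.1 -0. ]
7 [ 0.0001 -0.0004  0.0014] [-1.6  0.1 -0. ]
8 [ 0.0001 -0.0004  0.0016] [-1.7  0.1 -0. ]
```

Request:
arm_command(rows=[{"dx": 0, "dy": 0, "dz": 0.0003, "wx": -0.2, "wy": 0, "wz": 0, "gripper": 1}, {"dx": 0, "dy": 0, "dz": 0.0006, "wx": -0.4, "wy": 0, "wz": 0, "gripper": 1}, {"dx": 0, "dy": -0.0001, "dz": 0.0009, "wx": -0.6, "wy": 0, "wz": 0, "gripper": 1}, {"dx": 0, "dy": -0.0002, "dz": 0.0012, "wx": -0.9, "wy": 0, "wz": 0, "gripper": 1}, {"dx": 0, "dy": -0.0003, "dz": 0.0015, "wx": -1.2, "wy": 0, "wz": 0, "gripper": 1}, {"dx": 0, "dy": -0.0004, "dz": 0.0018, "wx": -1.4, "wy": 0, "wz": 0, "gripper": 1}, {"dx": 0, "dy": -0.0004, "dz": 0.0019, "wx": -1.6, "wy": 0, "wz": 0, "gripper": 1}, {"dx": 0, "dy": -0.0004, "dz": 0.0019, "wx": -1.6, "wy": 0, "wz": 0, "gripper": 1}])

```text
clock: 23.4
position: [580.3, -170.9, 82.6]
ee_rot: [-0.342, 0.618, 0.343, 0.619]
contact_force: [0.3, -0.6, 0.2]
gripper_width: -0.3
```

```bash
python3 - <<'E'
from arc import *
cur()
from snap import *
snap(12,(275,190,470,275),(120,190,300,320),4)
arc(330)
E
```

```text
t23.40 pos [ 580.3 -170.9   82.6] F [ 0.33 -0.62  0.17] w-0.3 toolx [ 0.     0.002 -1.   ] y ang 147.88 J [-0.02  0.49 -0.23 -0.   -0.85 -0.54]
phi 328.3  r 72.9  push 0.35 radial 0.60
t23.50 pos [ 580.3 -170.9   82.6] F [-0.05  0.11 -0.37] w0.2 toolx [ 0.     0.002 -1.   ] y ang 147.87 J [-0.02  0.49 -0.23 -0.   -0.85 -0.54]
phi 328.3  r 72.8  push -0.06 radial -0.10
1 [ 0.0001 -0.0003  0.0002] [-0.7  0.1 -0. ]
2 [ 0.0001 -0.0004  0.0004] [-0.9  0.1 -0. ]
3 [ 0.0001 -0.0005  0.0007] [-1.1  0.1 -0. ]
4 [ 0.0001 -0.0005  0.001 ] [-1.3  0.1 -0. ]
5 [ 0.0001 -0.0006  0.0012] [-1.5  0.1 -0. ]
6 [ 0.0001 -0.0007  0.0015] [-1.7  0.1 -0. ]
7 [ 0.0001 -0.0008  0.0017] [-1.9  0.1 -0. ]
8 [ 0.0001 -0.0008  0.002 ] [-2.1  0.1 -0. ]
```

View pics/top12_c.png

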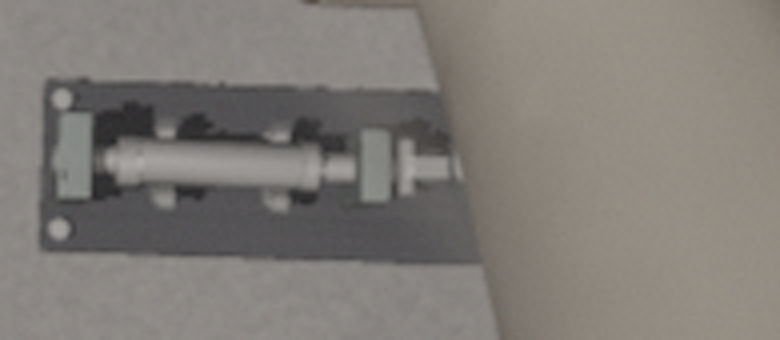

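View pics/scene12_c.png

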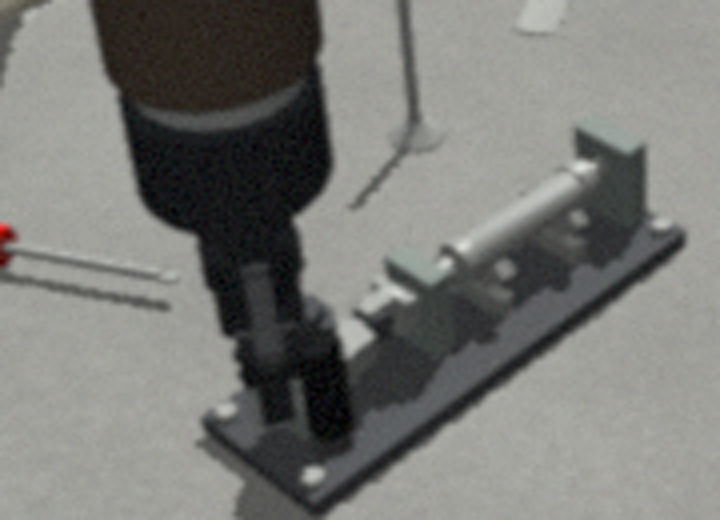

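The load is gone and the knob has moved ahead of the fingers. I'll back off along −z, lift, and check that it stays.

Request:
arm_command(rows=[{"dx": 0, "dy": 0, "dz": -0.005, "wx": 0, "wy": 0, "wz": 0, "gripper": 1}, {"dx": 0, "dy": 0, "dz": -0.012, "wx": 0, "wy": 0, "wz": 0, "gripper": 1}, {"dx": 0, "dy": 0, "dz": -0.02, "wx": 0, "wy": 0, "wz": 0, "gripper": 1}, {"dx": 0, "dy": 0, "dz": -0.03, "wx": 0, "wy": 0, "wz": 0, "gripper": 1}, {"dx": -0.02, "dy": 0, "dz": -0.04, "wx": 0, "wy": 0, "wz": 0, "gripper": 1}, {"dx": -0.05, "dy": 0, "dz": -0.05, "wx": 0, "wy": 0, "wz": 0, "gripper": 1}, {"dx": -0.085, "dy": 0, "dz": -0.06, "wx": 0, "wy": 0, "wz": 0, "gripper": 1}, {"dx": -0.1, "dy": 0, "dz": -0.07, "wx": 0, "wy": 0, "wz": 0, "gripper": 1}])

```text
clock: 24.3
position: [543.8, -231.9, 186.2]
ee_rot: [-0.343, 0.617, 0.341, 0.621]
contact_force: [0.0, 0.5, 0.0]
gripper_width: -0.0
```

```bash
python3 - <<'E'
from snap import *
snap(13,(275,190,470,275),(120,190,300,320),4)
to((430,-260,220),147,flip=False)
E
```

```text
t24.40 pos [ 543.5 -232.1  185.6] F [ 0.19  0.37 -0.14] w-0.2 toolx [ 0.006  0.    -1.   ] y ang 147.77 J [-0.13  0.36 -0.15 -0.   -1.06 -0.43]
-> d [-0.0351  0.081  -0.084 ] w [0.77 0.21 0.29]
```

View pics/scene13_c.png

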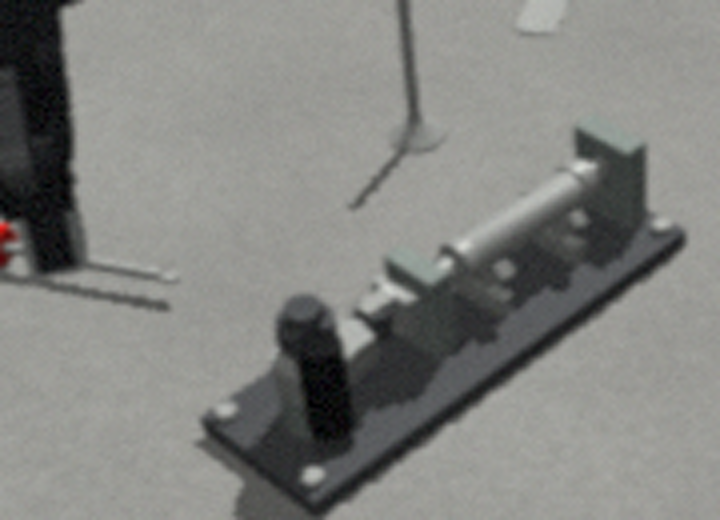

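Knob, pin and follower have stayed put after release. I'll clear the top view and measure the state.

Request:
arm_command(rows=[{"dx": -0.01, "dy": 0.015, "dz": -0.02, "wx": 0, "wy": 0, "wz": 0, "gripper": 1}, {"dx": -0.02, "dy": 0.03, "dz": -0.04, "wx": 0, "wy": 0, "wz": 0, "gripper": 1}, {"dx": -0.03, "dy": 0.045, "dz": -0.06, "wx": 0, "wy": 0, "wz": 0, "gripper": 1}, {"dx": -0.035, "dy": 0.06, "dz": -0.08, "wx": 0, "wy": 0, "wz": 0, "gripper": 1}, {"dx": -0.035, "dy": 0.08, "dz": -0.1, "wx": 0, "wy": 0, "wz": 0, "gripper": 1}, {"dx": -0.035, "dy": 0.08, "dz": -0.12, "wx": 0, "wy": 0, "wz": 0, "gripper": 1}, {"dx": -0.035, "dy": 0.08, "dz": -0.14, "wx": 0, "wy": 0, "wz": 0, "gripper": 1}, {"dx": -0.035, "dy": 0.08, "dz": -0.15, "wx": 0, "wy": 0, "wz": 0, "gripper": 1}])

```text
clock: 25.2
position: [394.2, -316.8, 218.5]
ee_rot: [-0.341, 0.618, 0.341, 0.621]
contact_force: [-0.8, 0.0, 0.0]
gripper_width: 0.2
```

```bash
python3 - <<'E'
from snap import *
snap(14,(275,190,470,275),(140,190,300,320),4)
st()
E
```

```text
t25.30 pos [ 394.7 -316.8  218.7] F [ 0.2   0.58 -0.21] w-0.2 toolx [ 0.005  0.001 -1.   ] y ang 147.66 J [-0.36  0.19 -0.3  -0.   -1.08 -0.21]
```

View pics/top14_c.png

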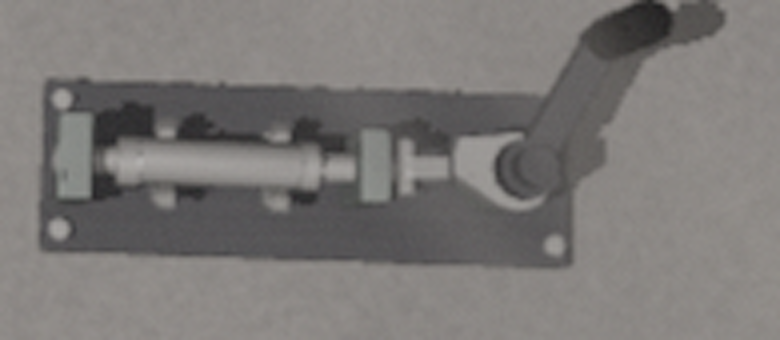

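View pics/scene14_c.png

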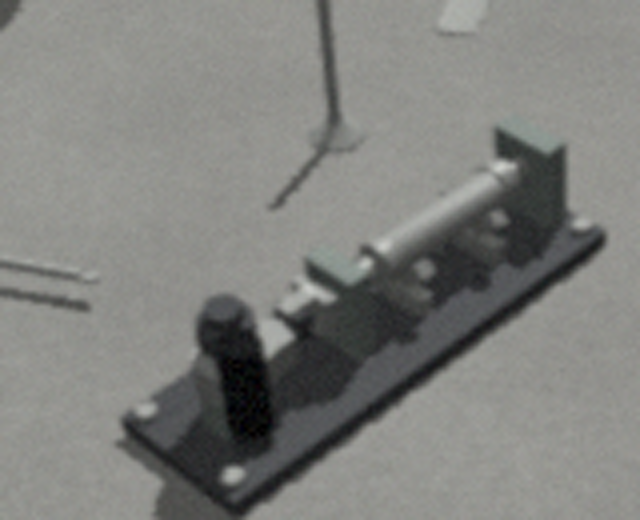

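```bash
python3 - <<'E'
from ov import *
import cv2
a=cv2.imread("pics/top14.png")[215:250,360:430]; cv2.imwrite("pics/z14.png",cv2.resize(a,None,fx=11,fy=11,interpolation=cv2.INTER_CUBIC))
# knob angle from top image: knob top centre at z=120
f=lambda x,y:(275+x/4-.4,190+y/4-.4)
S=np.array([531.9,-116.5])
for p in[(655,18),(645,20)]:
    k=atz("top",f(*p),120)[:2]-S; print(k,np.hypot(*k),np.degrees(np.arctan2(k[1],k[0]))%360)
# predicted top view for knob at angles
for phi in (330,335,340,345):
    c=np.radians(phi);P=[(S[0]+70*np.cos(c),S[1]+70*np.sin(c),z) for z in(70,120)]
    print(phi,(proj("top",P)-[275,190]+.4)*4, (proj("scene",P)-[140,190]+.4)*4)
E
```

```text
[ 60.45611787 -37.88705232] 71.34683539974827 327.92516998406205
[ 59.50010084 -33.56600494] 68.31499606610583 330.571195487545
330 [[602.68167383  38.04290051]
 [648.24350944  17.49212363]] [[254.76266447 424.48503236]
 [241.94515787 338.94731731]]
335 [[590.70980034  31.80128999]
 [635.34017711  10.79286946]] [[268.55109744 420.65908509]
 [256.27463394 335.17595965]]
340 [[578.2992174   26.58640942]
 [621.97071271   5.1961057 ]] [[281.91797952 416.05089513]
 [270.1704022  330.63625827]]
345 [[565.54135794  22.43489644]
 [608.23335832   0.7409054 ]] [[294.74639401 410.70822867]
 [283.51029997 325.37571172]]
```

View pics/z14.png

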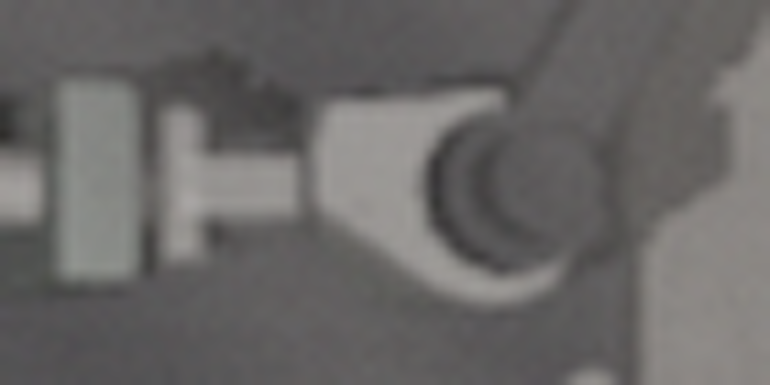

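```bash
python3 - <<'E'
from h import *
S=np.array([531.9,-116.5]); ax=np.pi/2-0.0121
im0=cv2.imread("pics/top14.png"); sc=11;x0,y0=360,215
out=[]
for dg in (0,-5,-10,-15):
    im=cv2.resize(im0[215:250,360:430],None,fx=sc,fy=sc,interpolation=cv2.INTER_CUBIC)
    im=cv2.convertScaleAbs(im,alpha=1.5)
    u=np.array([np.cos(ax+np.radians(dg)),np.sin(ax+np.radians(dg))]);v=np.array([-u[1],u[0]])
    # hull of flat + back circle
    pts=[S+30*u+8*v,S+30*u-8*v]+[S+18*np.array([np.cos(t),np.sin(t)]) for t in np.linspace(0,2*np.pi,60)]
    h=cv2.convexHull(np.array(pts,np.float32)).reshape(-1,2)
    q=(proj("top",np.c_[h,np.full(len(h),52)])+.5-[x0,y0])*sc-.5
    cv2.polylines(im,[np.round(q).astype(int)],True,(0,0,255),1,cv2.LINE_AA)
    a=[(S[0]+r*np.cos(ax),S[1]+r*np.sin(ax),45) for r in(20,110)]
    q=(proj("top",a)+.5-[x0,y0])*sc-.5; cv2.line(im,tuple(map(int,q[0])),tuple(map(int,q[1])),(0,255,0),1)
    cv2.putText(im,str(dg),(600,350),0,1,(255,255,255),2)
    out.append(cv2.resize(im,(395,197)))
cv2.imwrite("pics/z14o.png",np.vstack([np.hstack(out[:2]),np.hstack(out[2:])]))
E
```

```text
(no output)
```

View pics/z14o.png

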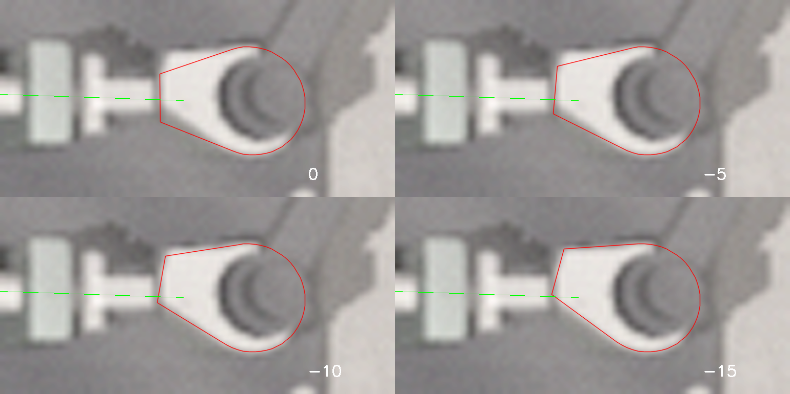

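The scene and top views suggest the cam is only about 13° short of the dwell. The flat's midline is still above the roller axis, around top zoom y 160 against 185, so it's sitting right at the first corner rather than in the flat. Next I'll check for drift, then nudge it on.

```bash
python3 - <<'E'
from g import *
a=cv2.imread("pics/scene13.png").astype(int);b=cv2.imread("pics/scene14.png").astype(int)
d=np.abs(a-b).sum(2)[200:320,150:300]; print((d>60).sum())
to((563,-201,150),149,flip=False)
E
```

```text
2
t25.30 pos [ 394.7 -316.8  218.7] F [ 0.2   0.58 -0.21] w-0.2 toolx [ 0.005  0.001 -1.   ] y ang 147.66 J [-0.36  0.19 -0.3  -0.   -1.08 -0.21]
-> d [ 0.0696 -0.08    0.1876] w [-1.34  0.2   0.19]
```

Request:
arm_command(rows=[{"dx": 0, "dy": -0.015, "dz": 0.04, "wx": 0, "wy": 0, "wz": 0, "gripper": 1}, {"dx": 0.01, "dy": -0.03, "dz": 0.08, "wx": 0, "wy": 0, "wz": 0, "gripper": 1}, {"dx": 0.02, "dy": -0.05, "dz": 0.12, "wx": 0, "wy": 0, "wz": 0, "gripper": 1}, {"dx": 0.03, "dy": -0.065, "dz": 0.155, "wx": -0.5, "wy": 0, "wz": 0, "gripper": 1}, {"dx": 0.045, "dy": -0.08, "dz": 0.18, "wx": -1.3, "wy": 0.2, "wz": 0.2, "gripper": 1}, {"dx": 0.06, "dy": -0.08, "dz": 0.187, "wx": -1.3, "wy": 0.2, "wz": 0.2, "gripper": 1}, {"dx": 0.07, "dy": -0.08, "dz": 0.187, "wx": -1.3, "wy": 0.2, "wz": 0.2, "gripper": 1}, {"dx": 0.07, "dy": -0.08, "dz": 0.187, "wx": -1.3, "wy": 0.2, "wz": 0.2, "gripper": 1}])

```text
clock: 26.1
position: [561.4, -200.7, 147.3]
ee_rot: [-0.347, 0.617, 0.349, 0.614]
contact_force: [-0.1, -0.7, 0.2]
gripper_width: -0.2
```

```bash
python3 - <<'E'
from g import *
to((577.4,-176.8,82.5),149,flip=False)
E
```

```text
t26.10 pos [ 561.4 -200.7  147.3] F [-0.1  -0.67  0.16] w-0.2 toolx [-0.005  0.001 -1.   ] y ang 148.98 J [-0.07  0.41 -0.18 -0.   -0.99 -0.47]
-> d [ 0.0647 -0.0017  0.0288] w [-0.02 -0.1  -0.27]
```

Down first, then forward to about 7 mm short of contact.

Request:
arm_command(rows=[{"dx": 0.015, "dy": 0, "dz": 0, "wx": 0, "wy": 0, "wz": 0, "gripper": 1}, {"dx": 0.035, "dy": 0, "dz": 0, "wx": 0, "wy": 0, "wz": 0, "gripper": 1}, {"dx": 0.055, "dy": -0.001, "dz": 0, "wx": 0, "wy": -0.1, "wz": -0.2, "gripper": 1}, {"dx": 0.0645, "dy": -0.0017, "dz": 0.002, "wx": 0, "wy": -0.1, "wz": -0.2, "gripper": 1}, {"dx": 0.0645, "dy": -0.0017, "dz": 0.01, "wx": 0, "wy": -0.1, "wz": -0.2, "gripper": 1}, {"dx": 0.0645, "dy": -0.0017, "dz": 0.018, "wx": 0, "wy": -0.1, "wz": -0.2, "gripper": 1}, {"dx": 0.0645, "dy": -0.0017, "dz": 0.025, "wx": 0, "wy": -0.1, "wz": -0.2, "gripper": 1}, {"dx": 0.0645, "dy": -0.0017, "dz": 0.0288, "wx": 0, "wy": -0.1, "wz": -0.2, "gripper": 1}])

```text
clock: 26.9
position: [578.7, -176.0, 83.9]
ee_rot: [-0.349, 0.615, 0.348, 0.616]
contact_force: [-0.5, 0.5, -0.3]
gripper_width: 0.1
```

```bash
python3 - <<'E'
from arc import *
arc(331)
E
```

```text
t26.90 pos [ 578.7 -176.    83.9] F [-0.49  0.53 -0.26] w0.1 toolx [ 0.001  0.    -1.   ] y ang 149.04 J [-0.03  0.49 -0.23 -0.   -0.85 -0.51]
phi 324.8  r 75.7  push -0.15 radial -0.70
1 [0.0014 0.0021 0.0019] [3.4 0.1 0.1]
2 [0.0014 0.0018 0.0028] [2.7 0.1 0.1]
3 [0.0014 0.0015 0.0037] [1.9 0.1 0.1]
4 [0.0014 0.0012 0.0046] [1.1 0.1 0.1]
5 [0.0014 0.0009 0.0056] [0.3 0.1 0.1]
6 [0.0014 0.0006 0.0065] [-0.4  0.1  0.1]
7 [0.0014 0.0003 0.0075] [-1.2  0.1  0.1]
8 [0.0014 0.0001 0.0084] [-2.   0.1  0.1]
```

Request:
arm_command(rows=[{"dx": 0.0012, "dy": 0.001, "dz": 0.0019, "wx": 0, "wy": 0, "wz": 0, "gripper": 1}, {"dx": 0.0012, "dy": 0.001, "dz": 0.0028, "wx": 0, "wy": 0, "wz": 0, "gripper": 1}, {"dx": 0.0012, "dy": 0.001, "dz": 0.0037, "wx": 0, "wy": 0, "wz": 0, "gripper": 1}, {"dx": 0.0012, "dy": 0.001, "dz": 0.0046, "wx": 0, "wy": 0, "wz": 0, "gripper": 1}, {"dx": 0.0012, "dy": 0.0009, "dz": 0.0056, "wx": 0, "wy": 0, "wz": 0, "gripper": 1}, {"dx": 0.0012, "dy": 0.0006, "dz": 0.0065, "wx": -0.5, "wy": 0, "wz": 0, "gripper": 1}, {"dx": 0.0012, "dy": 0.0003, "dz": 0.0075, "wx": -1.2, "wy": 0, "wz": 0, "gripper": 1}, {"dx": 0.0012, "dy": 0.0001, "dz": 0.0084, "wx": -2, "wy": 0, "wz": 0, "gripper": 1}])

```text
clock: 27.7
position: [583.0, -168.8, 82.7]
ee_rot: [-0.36, 0.608, 0.359, 0.609]
contact_force: [-0.2, -0.1, 0.7]
gripper_width: -0.3
```

```bash
python3 - <<'E'
from arc import *
cur()
from snap import *
snap(15,(275,190,470,275),(140,190,300,320),4)
arc(333)
E
```

```text
t27.70 pos [ 583.  -168.8   82.7] F [-0.25 -0.1   0.71] w-0.3 toolx [ 0.001  0.    -1.   ] y ang 151.10 J [-0.02  0.49 -0.22 -0.   -0.85 -0.49]
phi 331.1  r 73.1  push 0.20 radial -0.17
t27.80 pos [ 583.1 -168.6   82.7] F [-0.54  0.14 -0.77] w0.1 toolx [ 0.002  0.001 -1.   ] y ang 151.07 J [-0.02  0.49 -0.22 -0.   -0.85 -0.49]
phi 331.2  r 73.1  push 0.14 radial -0.55
1 [ 0.0002 -0.0001  0.0003] [-0.3  0.1  0.1]
2 [ 0.0002 -0.0002  0.0006] [-0.5  0.1  0.1]
3 [ 0.0002 -0.0003  0.0008] [-0.8  0.1  0.1]
4 [ 0.0002 -0.0004  0.0011] [-1.   0.1  0.1]
5 [ 0.0002 -0.0004  0.0014] [-1.2  0.1  0.1]
6 [ 0.0002 -0.0005  0.0017] [-1.5  0.1  0.1]
7 [ 0.0002 -0.0006  0.002 ] [-1.7  0.1  0.1]
8 [ 0.0002 -0.0007  0.0023] [-1.9  0.1  0.1]
```

View pics/scene15_c.png

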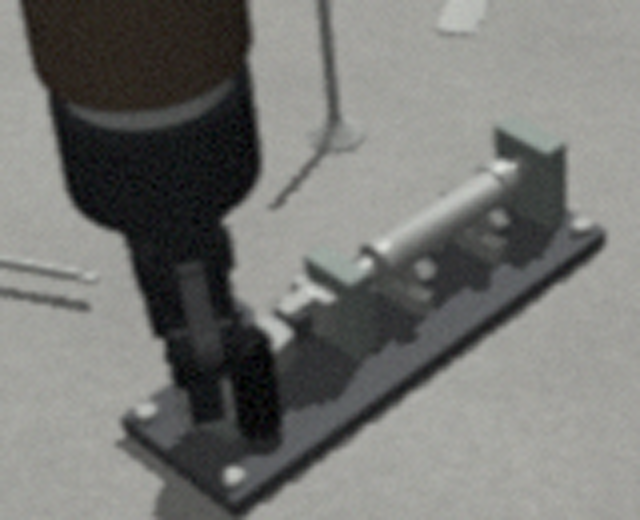

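Request:
arm_command(rows=[{"dx": 0, "dy": -0.0001, "dz": 0.0004, "wx": -0.3, "wy": 0, "wz": 0, "gripper": 1}, {"dx": 0, "dy": -0.0002, "dz": 0.0008, "wx": -0.6, "wy": 0, "wz": 0, "gripper": 1}, {"dx": 0, "dy": -0.0003, "dz": 0.0012, "wx": -0.9, "wy": 0, "wz": 0, "gripper": 1}, {"dx": 0, "dy": -0.0004, "dz": 0.0016, "wx": -1.2, "wy": 0, "wz": 0, "gripper": 1}, {"dx": 0, "dy": -0.0005, "dz": 0.002, "wx": -1.5, "wy": 0, "wz": 0, "gripper": 1}, {"dx": 0, "dy": -0.0006, "dz": 0.0024, "wx": -1.8, "wy": 0, "wz": 0, "gripper": 1}, {"dx": 0, "dy": -0.0007, "dz": 0.0026, "wx": -2, "wy": 0, "wz": 0, "gripper": 1}, {"dx": 0, "dy": -0.0007, "dz": 0.0026, "wx": -2, "wy": 0, "wz": 0, "gripper": 1}])

```text
clock: 28.6
position: [585.0, -166.7, 82.7]
ee_rot: [-0.37, 0.602, 0.37, 0.603]
contact_force: [-0.2, 0.8, -0.8]
gripper_width: 0.2
```

```bash
python3 - <<'E'
from arc import *
cur()
from snap import *
snap(16,(275,190,470,275),(140,190,300,320),4)
ims=[cv2.imread(f"pics/scene{k}.png")[255:305,180:230] for k in(14,15,16)]
cv2.imwrite("pics/cmp.png",cv2.convertScaleAbs(cv2.resize(np.hstack(ims),None,fx=5,fy=5,interpolation=cv2.INTER_CUBIC),alpha=1.8))
arc(336)
E
```

```text
t28.60 pos [ 585.  -166.7   82.7] F [-0.16  0.83 -0.84] w0.2 toolx [ 0.002  0.    -1.   ] y ang 153.08 J [-0.01  0.5  -0.22 -0.   -0.85 -0.46]
phi 333.3  r 73.1  push -0.67 radial -0.52
t28.70 pos [ 584.9 -166.7   82.7] F [-0.26 -0.06  0.68] w-0.1 toolx [ 0.002  0.001 -1.   ] y ang 153.07 J [-0.01  0.5  -0.22 -0.   -0.85 -0.46]
phi 333.3  r 73.1  push 0.17 radial -0.21
1 [ 0.0002 -0.0001  0.0004] [-0.5  0.1  0.1]
2 [ 0.0002 -0.0003  0.0008] [-0.9  0.1  0.1]
3 [ 0.0002 -0.0004  0.0013] [-1.2  0.1  0.1]
4 [ 0.0002 -0.0005  0.0017] [-1.6  0.1  0.1]
5 [ 0.0002 -0.0006  0.0021] [-1.9  0.1  0.1]
6 [ 0.0002 -0.0007  0.0025] [-2.2  0.1  0.1]
7 [ 0.0002 -0.0008  0.0029] [-2.6  0.1  0.1]
8 [ 0.0002 -0.0009  0.0034] [-2.9  0.1  0.1]
```

View pics/cmp.png

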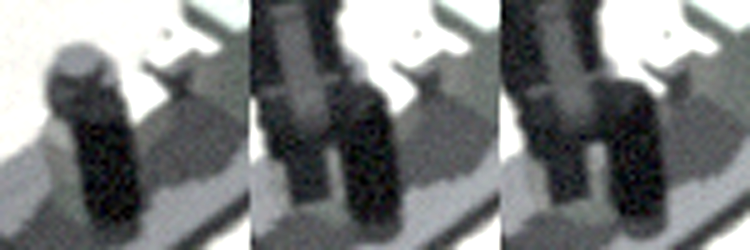

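```bash
python3 - <<'E'
from arc import *
from snap import *
snap(17,(275,190,470,275),(140,190,300,320),4)
snap(18,(275,190,470,275),(140,190,300,320),4)
a=[cv2.imread(f"pics/scene{k}.png").astype(int)[255:305,180:230] for k in(16,17,18)]
print((np.abs(a[0]-a[2]).sum(2)>60).sum(),(np.abs(a[0]-a[1]).sum(2)>60).sum())
b=[cv2.imread(f"pics/top{k}.png")[215:250,360:430] for k in(11,12,14,15,18)]
cv2.imwrite("pics/cmp2.png",cv2.resize(np.vstack([np.hstack([b[0],b[1]]),np.hstack([b[3],b[4]])]),None,fx=5,fy=5,interpolation=cv2.INTER_CUBIC))
arc(336)
E
```

```text
4 7
t28.90 pos [ 584.9 -166.8   82.7] F [-1.19 -0.75  0.15] w-0.0 toolx [ 0.001  0.    -1.   ] y ang 153.07 J [-0.01  0.5  -0.22 -0.   -0.85 -0.46]
phi 333.2  r 73.1  push 1.20 radial -0.72
1 [ 0.0002 -0.0001  0.0004] [-0.5  0.1  0.1]
2 [ 0.0002 -0.0003  0.0008] [-0.8  0.1  0.1]
3 [ 0.0002 -0.0004  0.0013] [-1.2  0.1  0.1]
4 [ 0.0002 -0.0005  0.0017] [-1.5  0.1  0.1]
5 [ 0.0002 -0.0006  0.0021] [-1.9  0.1  0.1]
6 [ 0.0002 -0.0007  0.0026] [-2.2  0.1  0.1]
7 [ 0.0002 -0.0008  0.003 ] [-2.6  0.1  0.1]
8 [ 0.0002 -0.0009  0.0034] [-2.9  0.1  0.1]
```

View pics/cmp2.png

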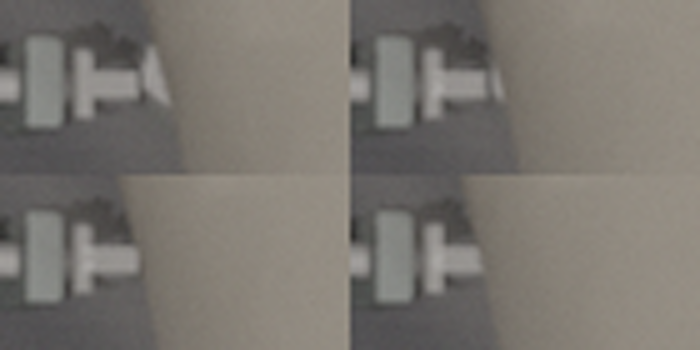

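```bash
cat > fol.py <<'E'
from h import *
def prof(k,y0,y1,x0,x1):
    return cv2.imread(f"pics/top{k}.png").astype(float).mean(2)[y0:y1,x0:x1].mean(0)
def edge(p,x0,sgn,pos):
    g=np.diff(p)*sgn; i=pos-x0; w=g[max(i-3,0):i+4]; w=np.clip(w,0,None); 
    return x0+.5+max(i-3,0)+(w*np.arange(len(w))).sum()/w.sum()
def fol(k):
    # collar left edge (dark->bright): rows upper part of collar beyond the ram
    x0=365; P=prof(k,225,228,x0,395); P2=prof(k,236,238,x0,395)
    r=[]
    for p in(P,P2):
        g=np.diff(p); j=np.argmax(g[:21]*(np.arange(len(g))[:21]>=6)); 
        w=np.clip(g[j-1:j+2],0,None); e1=x0+.5+j-1+(w*np.arange(3)).sum()/w.sum()
        h=-g; j2=j+1+np.argmax(h[j+1:j+6]); w=np.clip(h[j2-1:j2+2],0,None); e2=x0+.5+j2-1+(w*np.arange(3)).sum()/w.sum()
        r.append((e1+e2)/2)
    return r
if __name__=="__main__":
    import sys
    for k in sys.argv[1:]:
        r=fol(k); print(k,np.round(r,2),round(np.mean(r),2))
E
python3 fol.py 0 5 9 10 11 12 14 15 16 17 18; python3 - <<'E'
from h import *
p=proj("top",[(532,-80,50),(532,-70,50)]); print(p)
E
```

```text
0 [382.42 382.44] 382.43
5 [382.42 382.45] 382.44
9 [379.31 379.32] 379.31
10 [377.36 377.3 ] 377.33
11 [376.31 376.29] 376.3
12 [376.17 376.02] 376.1
14 [376.17 376.13] 376.15
15 [376.2  376.13] 376.17
16 [376.35 376.29] 376.32
17 [376.33 376.28] 376.31
18 [376.32 376.31] 376.32
[[384.08842989 232.05217884]
 [378.75105447 231.94886257]]
```

The top view now gives me the follower to about 0.1 mm. It peaked at #12 to #14, which was the corner, and is now coming down towards the flat. It needs a few more gentle degrees.

Request:
arm_command(rows=[{"dx": 0, "dy": -0.0001, "dz": 0.0004, "wx": -0.4, "wy": 0, "wz": 0, "gripper": 1}, {"dx": 0, "dy": -0.0003, "dz": 0.0008, "wx": -0.8, "wy": 0, "wz": 0, "gripper": 1}, {"dx": 0, "dy": -0.0004, "dz": 0.0013, "wx": -1.2, "wy": 0, "wz": 0, "gripper": 1}, {"dx": 0, "dy": -0.0005, "dz": 0.0017, "wx": -1.5, "wy": 0, "wz": 0, "gripper": 1}, {"dx": 0, "dy": -0.0006, "dz": 0.0021, "wx": -1.9, "wy": 0, "wz": 0, "gripper": 1}, {"dx": 0, "dy": -0.0007, "dz": 0.0026, "wx": -2.2, "wy": 0, "wz": 0, "gripper": 1}, {"dx": 0, "dy": -0.0008, "dz": 0.0029, "wx": -2.5, "wy": 0, "wz": 0, "gripper": 1}, {"dx": 0, "dy": -0.0008, "dz": 0.0029, "wx": -2.5, "wy": 0, "wz": 0, "gripper": 1}])

```text
clock: 29.7
position: [587.0, -164.5, 82.7]
ee_rot: [-0.383, 0.594, 0.383, 0.595]
contact_force: [0.4, 0.2, 0.1]
gripper_width: -0.3
```

```bash
python3 - <<'E'
from arc import *
cur()
from snap import *
snap(19,(275,190,470,275),(140,190,300,320),4)
ims=[cv2.imread(f"pics/scene{k}.png")[255:305,180:230] for k in(14,16,19)]
cv2.imwrite("pics/cmp3.png",cv2.convertScaleAbs(cv2.resize(np.hstack(ims),None,fx=5,fy=5,interpolation=cv2.INTER_CUBIC),alpha=1.8))
arc(338.5)
E
python3 fol.py 14 18 19
```

```text
t29.70 pos [ 587.  -164.5   82.7] F [0.39 0.18 0.12] w-0.3 toolx [ 0.002  0.    -1.   ] y ang 155.58 J [-0.01  0.5  -0.22 -0.   -0.85 -0.42]
phi 335.6  r 73.1  push -0.33 radial 0.28
t29.80 pos [ 587.  -164.5   82.7] F [-0.27 -0.56  0.1 ] w0.1 toolx [ 0.002  0.    -1.   ] y ang 155.57 J [-0.01  0.5  -0.22 -0.   -0.85 -0.42]
phi 335.6  r 73.1  push 0.62 radial -0.02
1 [ 0.0002 -0.0001  0.0004] [-0.4  0.1  0.1]
2 [ 0.0002 -0.0003  0.0009] [-0.7  0.1  0.1]
3 [ 0.0002 -0.0004  0.0013] [-1.1  0.1  0.1]
4 [ 0.0002 -0.0005  0.0018] [-1.5  0.1  0.1]
5 [ 0.0002 -0.0006  0.0022] [-1.8  0.1  0.1]
6 [ 0.0002 -0.0008  0.0027] [-2.2  0.1  0.1]
7 [ 0.0002 -0.0009  0.0031] [-2.6  0.1  0.1]
8 [ 0.0002 -0.001   0.0036] [-2.9  0.1  0.1]
14 [376.17 376.13] 376.15
18 [376.32 376.31] 376.32
19 [376.34 376.31] 376.33
```

View pics/cmp3.png

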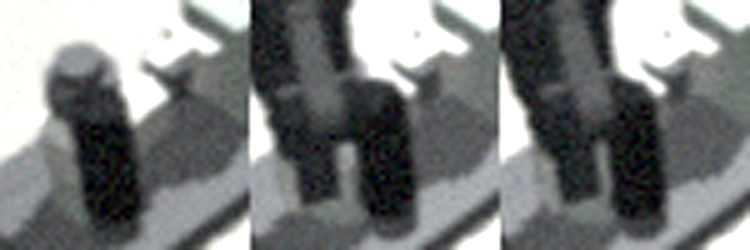

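The knob didn't move between #16 and #19 while the finger gap narrowed, so it ran ahead by itself and sits in the flat region. One more gentle feel of about 2.5° to find the resistance, since friction may have stopped it short of centre.

Request:
arm_command(rows=[{"dx": 0, "dy": -0.0001, "dz": 0.0004, "wx": -0.4, "wy": 0, "wz": 0, "gripper": 1}, {"dx": 0, "dy": -0.0003, "dz": 0.0009, "wx": -0.7, "wy": 0, "wz": 0, "gripper": 1}, {"dx": 0, "dy": -0.0004, "dz": 0.0013, "wx": -1.1, "wy": 0, "wz": 0, "gripper": 1}, {"dx": 0, "dy": -0.0005, "dz": 0.0018, "wx": -1.5, "wy": 0, "wz": 0, "gripper": 1}, {"dx": 0, "dy": -0.0006, "dz": 0.0022, "wx": -1.8, "wy": 0, "wz": 0, "gripper": 1}, {"dx": 0, "dy": -0.0007, "dz": 0.0025, "wx": -2.1, "wy": 0, "wz": 0, "gripper": 1}, {"dx": 0, "dy": -0.0008, "dz": 0.0028, "wx": -2.3, "wy": 0, "wz": 0, "gripper": 1}, {"dx": 0, "dy": -0.0008, "dz": 0.0028, "wx": -2.3, "wy": 0, "wz": 0, "gripper": 1}])

```text
clock: 30.6
position: [588.8, -162.3, 82.7]
ee_rot: [-0.395, 0.586, 0.395, 0.587]
contact_force: [-0.1, -0.3, -0.4]
gripper_width: 0.0
```

```bash
python3 - <<'E'
from arc import *
cur()
from snap import *
snap(20,(275,190,470,275),(140,190,300,320),4)
ims=[cv2.imread(f"pics/scene{k}.png")[255:305,180:230] for k in(14,19,20)]
cv2.imwrite("pics/cmp4.png",cv2.convertScaleAbs(cv2.resize(np.hstack(ims),None,fx=5,fy=5,interpolation=cv2.INTER_CUBIC),alpha=1.8))
arc(340)
E
python3 fol.py 14 18 19 20
```

```text
t30.60 pos [ 588.8 -162.3   82.7] F [-0.09 -0.29 -0.39] w0.0 toolx [ 0.001  0.001 -1.   ] y ang 157.88 J [-0.    0.5  -0.21 -0.   -0.86 -0.38]
phi 337.9  r 73.0  push 0.31 radial 0.03
t30.70 pos [ 588.8 -162.3   82.7] F [ 0.07 -0.02 -0.65] w-0.2 toolx [ 0.001  0.001 -1.   ] y ang 157.87 J [-0.    0.5  -0.21 -0.   -0.86 -0.38]
phi 337.9  r 73.0  push -0.01 radial 0.07
1 [ 0.0002 -0.0001  0.0003] [-0.3  0.1  0.1]
2 [ 0.0002 -0.0002  0.0006] [-0.6  0.1  0.1]
3 [ 0.0002 -0.0003  0.001 ] [-0.8  0.1  0.1]
4 [ 0.0002 -0.0004  0.0013] [-1.1  0.1  0.1]
5 [ 0.0002 -0.0005  0.0016] [-1.3  0.1  0.1]
6 [ 0.0002 -0.0006  0.0019] [-1.6  0.1  0.1]
7 [ 0.0002 -0.0007  0.0022] [-1.9  0.1  0.1]
8 [ 0.0002 -0.0008  0.0026] [-2.1  0.1  0.1]
14 [376.17 376.13] 376.15
18 [376.32 376.31] 376.32
19 [376.34 376.31] 376.33
20 [376.31 376.31] 376.31
```

View pics/cmp4.png

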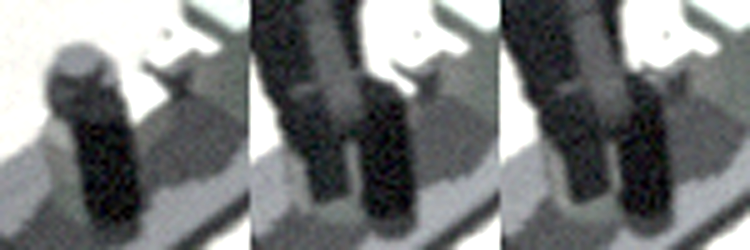

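The follower reading doesn't change over the last 2° (376.33 to 376.31 px) and there's no load, so it's on the flat. I'll back off and check with a clear view.

Request:
arm_command(rows=[{"dx": 0, "dy": 0, "dz": -0.005, "wx": 0, "wy": 0, "wz": 0, "gripper": 1}, {"dx": 0, "dy": 0, "dz": -0.012, "wx": 0, "wy": 0, "wz": 0, "gripper": 1}, {"dx": 0, "dy": 0, "dz": -0.025, "wx": 0, "wy": 0, "wz": 0, "gripper": 1}, {"dx": 0, "dy": 0, "dz": -0.045, "wx": 0, "wy": 0, "wz": 0, "gripper": 1}, {"dx": -0.03, "dy": 0.01, "dz": -0.07, "wx": 0, "wy": 0, "wz": 0, "gripper": 1}, {"dx": -0.06, "dy": 0.03, "dz": -0.1, "wx": 0, "wy": 0, "wz": 0, "gripper": 1}, {"dx": -0.09, "dy": 0.05, "dz": -0.13, "wx": 0, "wy": 0, "wz": 0, "gripper": 1}, {"dx": -0.12, "dy": 0.08, "dz": -0.16, "wx": 0, "wy": 0, "wz": 0, "gripper": 1}])

```text
clock: 31.5
position: [454.5, -281.5, 202.4]
ee_rot: [-0.395, 0.586, 0.394, 0.587]
contact_force: [0.5, 0.1, 0.3]
gripper_width: -0.2
```

Request:
arm_command(rows=[{"dx": 0, "dy": 0.02, "dz": -0.02, "wx": 0, "wy": 0, "wz": 0, "gripper": 1}, {"dx": 0, "dy": 0.04, "dz": -0.04, "wx": 0, "wy": 0, "wz": 0, "gripper": 1}, {"dx": 0, "dy": 0.06, "dz": -0.06, "wx": 0, "wy": 0, "wz": 0, "gripper": 1}, {"dx": 0, "dy": 0.06, "dz": -0.08, "wx": 0, "wy": 0, "wz": 0, "gripper": 1}, {"dx": 0, "dy": 0.06, "dz": -0.08, "wx": 0, "wy": 0, "wz": 0, "gripper": 1}, {"dx": 0, "dy": 0.06, "dz": -0.08, "wx": 0, "wy": 0, "wz": 0, "gripper": 1}, {"dx": 0, "dy": 0.06, "dz": -0.08, "wx": 0, "wy": 0, "wz": 0, "gripper": 1}, {"dx": 0, "dy": 0.06, "dz": -0.08, "wx": 0, "wy": 0, "wz": 0, "gripper": 1}])

```text
clock: 32.3
position: [369.1, -332.6, 202.2]
ee_rot: [-0.395, 0.586, 0.394, 0.587]
contact_force: [0.9, 0.3, -0.4]
gripper_width: 0.1
```

```bash
python3 - <<'E'
from snap import *
st()
snap(21,(275,190,470,275),(140,190,300,320),4)
ims=[cv2.convertScaleAbs(cv2.resize(cv2.imread(f"pics/top{k}.png")[205:255,365:430],None,fx=6,fy=6,interpolation=cv2.INTER_CUBIC),alpha=1.5) for k in(5,14,21)]
ims.append(cv2.convertScaleAbs(cv2.resize(cv2.imread("pics/scene21.png")[220:270,180:245],None,fx=6,fy=6,interpolation=cv2.INTER_CUBIC),alpha=1.5))
cv2.imwrite("pics/z21.png",np.vstack([np.hstack(ims[:2]),np.hstack(ims[2:])]))
E
python3 fol.py 5 14 20 21
```

```text
t32.30 pos [ 369.1 -332.6  202.2] F [ 0.86  0.3  -0.35] w0.1 toolx [ 0.002  0.    -1.   ] y ang 157.88 J [-0.41  0.19 -0.34 -0.   -1.03  0.02]
5 [382.42 382.45] 382.44
14 [376.17 376.13] 376.15
20 [376.31 376.31] 376.31
21 [376.34 376.31] 376.33
```

View pics/z21.png

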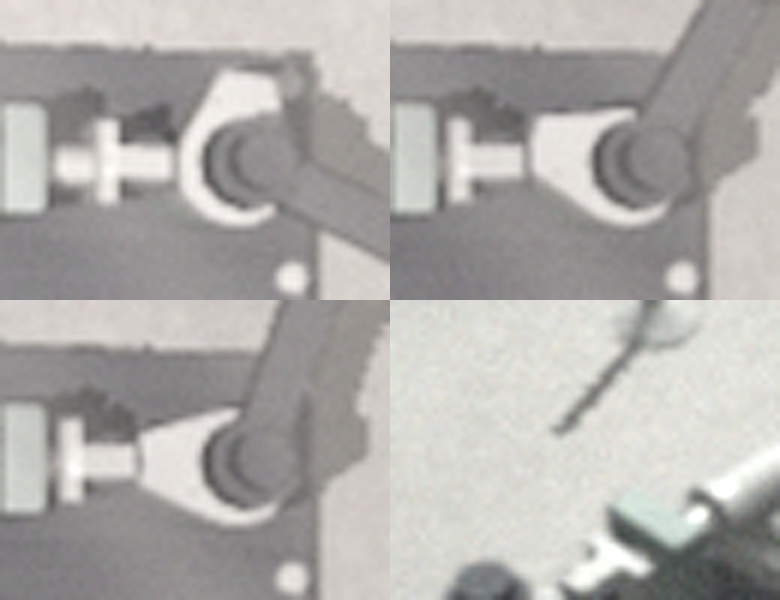

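The nose flat is now centred on the roller axis: its midpoint is at zoom y≈462 against the ram at 461, where #14 was clearly off centre. Last I'll check stillness, pin travel and bystanders, then hand in.

```bash
python3 - <<'E'
from snap import *
from bench import arm
snap(22,(275,190,470,275),(140,190,300,320),4)
a=cv2.imread("pics/top21.png").astype(int)[190:275,275:470];b=cv2.imread("pics/top22.png").astype(int)[190:275,275:470]
print("moving px",(np.abs(a-b).sum(2)>60).sum())
# pin right end edge shift (pin-jaw boundary hard): use left end (pin/anvil) edge via phase correlation of pin region
z=cv2.imread("pics/top0.png").astype(int); c=cv2.imread("pics/top22.png").astype(int)
ys,xs=np.where(np.abs(z-c).sum(2)>90); 
m=((np.abs(z-c).sum(2)>90)*255).astype(np.uint8); n,l,s,ce=cv2.connectedComponentsWithStats(m)
for i in range(1,n):
    if s[i,4]>12: print(s[i],ce[i].round())
E
python3 fol.py 21 22
```

```text
moving px 0
[409 186  42  35 656] [427. 200.]
[398 217  13   8  70] [404. 220.]
[556 222   4  21  60] [558. 233.]
[312 225  49  13 424] [334. 231.]
[326 224  13   1  13] [332. 224.]
[375 225   4   6  20] [377. 227.]
[381 225   4   4  16] [382. 226.]
[388 225   9  14  56] [392. 230.]
[190 230  12  11  93] [196. 235.]
[419 230  52  25 752] [443. 243.]
[142 233  40  16 266] [163. 241.]
[375 235  10   4  27] [379. 237.]
[496 323  64  46 878] [537. 341.]
[447 382  21  12  53] [455. 388.]
[513 388  42  20 134] [536. 397.]
[346 398  97  22 689] [393. 412.]
21 [376.34 376.31] 376.33
22 [376.36 376.28] 376.32
```

View pics/top22.png

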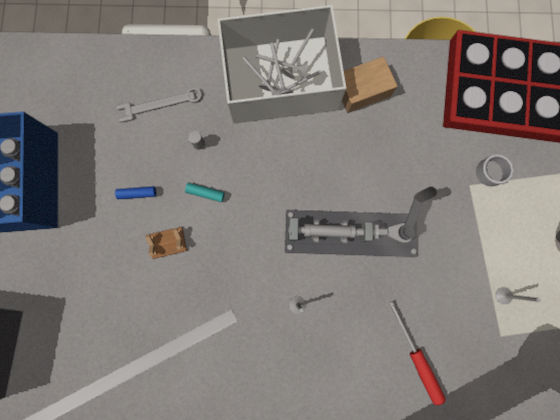

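View pics/scene22_c.png

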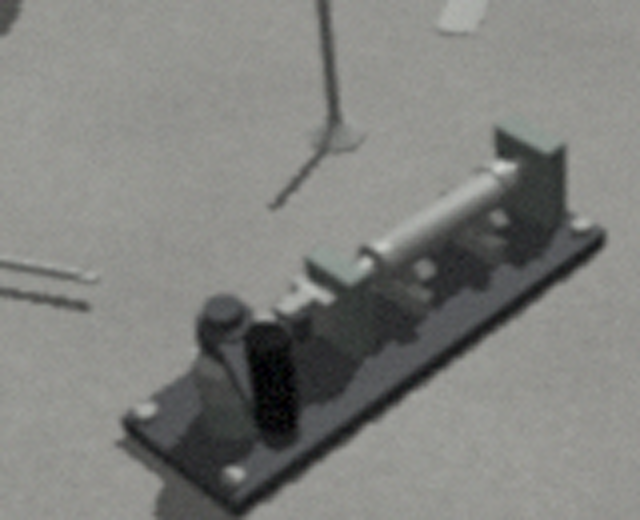

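The crank is still, the pin is clamped between jaw and anvil, every other thing is where it was, and the arm is clear.

```bash
python3 - <<'E'
from bench import arm
print(arm.job_done())
E
```

```text
the job is handed in; nothing more can be done
None
```

I laid the pin in the two vees, let go of it, and pushed the crank round by its knob until the cam tipped into the flat. The job is handed in; it reports no verdict.

- **Laying in the pin:** It seated at the expected height with about 6 N on the vees. After I let go, both views showed it lying between jaw and anvil with the follower still back.
- **Turning the crank:** I pushed the knob with closed fingers. The load rose to about 10.7 N, then fell to nearly nothing at about 328° (a little under 1.5 rad from the start).
- **First release was too early:** I backed off there, but the top view showed the cam held by friction at its first corner, about 13° short of the dwell. I went back and nudged it on under about 1 N. It ran ahead by itself, and I eased it about 2° further.

**Last checks:**
- The cam's flat is centred on the roller.
- The follower reads about 11.5 mm by image measurement, good to a few tenths of a millimetre.
- Nothing moved between the last two pictures.
- In the last top view everything else on the bench is where it was.
- The arm is clear of the bench, and the clock was at about 32 s.

**Disagreements:**
- The follower's peak at the corner measured only about 11.9 mm, where 12.3 to 13 mm was stated.
- The two cameras differed by about 2 mm on the clamp's position.
- I did not measure the clamped pin's shift directly; from the follower travel it should be about 7.5 mm towards the anvil.

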